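# Set the gap of a gel-casting clamp with a feeler gauge

## Robot

A 7-joint arm with a two-finger parallel gripper is mounted at the origin on the work surface. World frame = base frame: x ahead of the robot, y to its left, z up, the work surface at z = 0. Lengths are in m, angles in rad, forces in N, time in s.
With the tool pointing down it reaches from about 0.425 to 0.8 m from the base axis. Payload 8.3 kg.
Tool frame: the origin (TCP) lies between the finger pads; the fingertips stand 14 mm ahead of it and the grasp point (between the pads) lies 5 mm behind it (robot.tcp_to_tips is the distance from the TCP to the fingertips, in m); z points along the fingers, y is the direction in which the jaws open and shut (so a half turn about z gives the same grasp; the last joint's range is limited). The gripper opens to 85 mm and grips with 20 to 120 N. Pads are 22 mm wide; open, the fingers measure 114 mm over their backs; the gripper's body (76 mm by 85 mm) begins 54 mm behind the grasp point. The pads swing forward as they close: fully open they stand 13 mm farther back than shut.
Start: joints at [1.287, 0.383, 0.016, 1.37, -0.006, 1.388, -0.046], TCP at [0.137, -0.61, 0.245] pointing down, gripper open.
Joint ranges: [-2.95, 2.95], [-0.25, 2.06], [-1.52, 1.56], [0.18, 2.33], [-1.44, 4.58], [0.02, 2.06], [-3.01, 3.01]. Speed limits (rad/s): [2.39, 2.39, 3.01, 3.01, 3.14, 3.14, 3.14].

## Interface

Orientations are given as a unit quaternion [x, y, z, w].
In Python, from station import robot gives the robot as it stands. The module is installed in compiled form; this text tells all that it offers.
- The arm moves only by the tool move_arm, never from a script. Its argument "deltas" is a list of rows, each an object of numbers: "dx", "dy", "dz": the shift along the tool's x, y, z normalised to -1 to 1, where 1 is 1000 mm; "ax", "ay", "az": the turn, a rotation vector about the tool's x, y, z normalised to -1 to 1, where 1 is pi rad. In form: [{"dx": .., "dy": .., "dz": .., "ax": .., "ay": .., "az": ..}, ...]. A call has 1 to 5 rows; each row shifts and turns the commanded pose from where the row before left it, along the tool's axes as they then stand; what a row does not reach is not made up. A row lasts 1/10 s, in which the tool goes at most 50 mm and 8.59 degrees, less where a joint would pass 70% of its speed; a pose out of reach is approached as far as the arm can. A call with a number of a shift or a turn outside -1 to 1 is refused whole. A call with a gripper value outside its range is refused whole. "fingers" is the opening, from 0 (shut) to 1 (fully open), set as the call begins (left out, the last holds). The fingers move at their own pace and stop on an object; "newtons" is the grip in N (left out, the last holds). Time passes only in rows, so rows that do not move let the fingers close. It gives the time, the measured TCP pose, the force and the opening at its end, in the units of the state.
- robot.read_state(): the state, without advancing time (a new reading comes with each control period).
- robot.read_camera(name): name is "side" or "top"; returns (picture, depth): 400x640x3 uint8, blue, green, red; 400x640 float32, m along the optical axis (not along the pixel's ray), 0 where there is no reading.
- robot.camera_model(name): a dict with "intrinsics" (3x3 intrinsics, pixels), "R" (3x3) and "t" (3): a world point X has camera coordinates R X + t. Camera axes: x right, y down, z forward; pixel columns grow to the right and rows downward; lengths in m; the calibration is good to about 2 mm. A picture is of the moment at which its call begins. camera_model takes no time and is no camera call.
- robot.finish_job(): hands the job in, once; it reports no verdict.
The state is a dict: "time_s": time; "qpos": joint angles; "qvel": joint speeds; "joint_efforts": joint torques, N m; "ee_pos": TCP position; "ee_rot": TCP orientation; "force": force on the tool from outside, world axes, zero at the start; "wrist_torque": the same for the moment, N m; "opening": opening from 0.0 (shut) to 1.0 (fully open).
Only numpy, scipy, OpenCV 4.12 (cv2) and the standard library are available. Lean on these libraries where they do the work, as an engineer would, in place of code of your own. Each camera call takes 0.05 s, during which the arm holds its last target.

## Task

Take the thicker of the two feeler gauges from the cork mat and slide its blade well into the gap of the gel-casting clamp (tip past the middle of the jaws, gauge standing on the clamp's base), then move the sliding jaw in by its post until the blade is lightly nipped, the sprung strip pressed in about 3 mm, neither loose nor hard home, and let go of everything. Then draw the blade straight out through the drag without moving the jaw, and stand the gauge upright back on the mat, wholly on it. Leave the thinner gauge and the little vials where they stand.

Things in the scene. Friction and masses are not known exactly. Their poses are not given: they have to be found in the camera images.
- clamp_gap (a point): Gap of the clamp: point on the base's top (10 mm above the bench), at mid-length of the 60 mm long jaws, on the unpressed strip's face. x runs along the gap; the blade enters at the open end x = -30 mm and slides towards +x. y points from sliding jaw to strip, z up. The sliding jaw's face is at y = -(joint jaw), the strip's face at y = +(joint strip).
- clamp: Gel-casting clamp fixed on the bench: aluminium base 10 mm thick (x -111 to +44, y -82 to +38 mm), white fixed jaw (top at 50 mm) at +y with a black sprung strip before it, white sliding jaw 18 mm thick (top at 50 mm), and behind that a guide block (y -66 to -80 mm, 40 mm high) with the jaw's two rods. Origin 10 mm below clamp_gap, same axes. The gauge's handle stands on the base before the jaws.
- jaw_post (a point): Middle of the upright steel post on top of the sliding jaw, the part to grip or push: round, 18 mm diameter, 28 mm tall (50 to 78 mm above the bench), 14 mm below its top; 9 mm behind the jaw's face. Same axes as clamp_gap; moving along +y closes the gap.
- jaw (a joint): Sliding jaw: value = gap in m between its face and the unpressed strip's face; 0 closed, 0.040 fully open. Slides with a steady friction of 7 N and stays where it is left.
- strip (a joint): Sprung strip: how far it is pressed in, 0 (free) to 0.007 m (hard home). Spring 1.2 N per mm, no preload, so with the 12 mm blade nipped, strip = 12 mm - jaw. Pressed in beyond about 5.8 mm it pushes the jaw back on release. 1.0 to 4.8 mm counts as lightly nipped.
- thick_handle (a point): Centre of the handle of the thicker feeler gauge, half-way up. Handle: black block 36 (x) by 22 (y) by 40 (z) mm. From its front the plain steel blade points along +x: 80 mm long, 12 mm thick (y), 28 mm high, standing on edge, the last 6 mm narrowed to 6.6 mm; its underside is level with the handle's. Stands upright on its flat underside (20 mm below this point). 110 to 225 g.
- thick_tip (a point): Tip of the thicker gauge's blade, 98 mm along +x from the handle's centre, 14 mm above its underside.
- thin_handle (a point): Centre of the handle of the thinner gauge, half-way up: same handle and lengths, but the blade is only 5 mm thick. To be left alone.
- thin_tip (a point): Tip of the thinner gauge's blade, 98 mm along +x from its handle's centre.
- mat: Brown cork mat fixed on the bench, 170 (x) by 150 (y) by 3 mm thick; origin at the centre of its underside. The gauges stand on it side by side, about 76 mm apart in y, handles about 35 mm behind (-x of) the mat's centre, blades pointing roughly along the mat's +x.
- mat_vial: Small glass vial with a white cap, 20 mm diameter, 42 mm high, standing on the mat near the blade tips, between them; origin at the centre of its underside. To be left alone.
- vial: Glass vial with a white cap, 26 mm diameter, 45 mm high, standing on the bench in front of the robot; origin at the centre of its underside. To be left alone.
Not all that is in view belongs to the job. Leave any yellow look-alike of the part that bears thick_handle alone.

How it is judged:
On the way, in this order (a step that is already met when the one before it is completed fails the run):
1. the thicker gauge's blade is in the gap, its tip at least 5 mm past the middle of the jaws, the gauge down on the base (x of thick_tip in the frame of clamp_gap between 0.005 and 0.06 m and y of thick_tip in the frame of clamp_gap between -0.045 and 0.008 m and z of thick_tip in the frame of clamp_gap between 0.006 and 0.022 m), for 0.2 s.
2. the jaw has been closed on the blade: strip pressed in 1.0 to 4.8 mm, blade still in the gap, nothing touched by the gripper (all of step 1 and value of joint strip between 0.001 and 0.0048 m and contact force between the fingers and anything else below 0.1 N), for 0.3 s.
3. the blade is being drawn out through the nip: tip at least 5 mm back from the middle of the jaws and still between them, strip still pressed in (x of thick_tip in the frame of clamp_gap between -0.028 and -0.005 m and z of thick_tip in the frame of clamp_gap between 0.004 and 0.03 m and value of joint strip above 0.0006 m), for 0.04 s.
At the end, for the whole second after the job is handed in: The thicker gauge stands upright (within 0.1 rad) and wholly on the mat (handle centre and tip within its outline, 5 mm grace for the tip), released; the thinner gauge is within 20 mm and each vial within 30 mm of where it stood; the jaw is left at a gap of 6.8 to 11.4 mm with the strip sprung back (value of joint jaw between 0.0068 and 0.0114 m and value of joint strip below 0.0005 m and x of thick_handle in the frame of mat between -0.085 and 0.085 m and y of thick_handle in the frame of mat between -0.075 and 0.075 m and x of thick_tip in the frame of mat between -0.09 and 0.09 m and y of thick_tip in the frame of mat between -0.08 and 0.08 m and z of thick_handle in the frame of mat between 0.015 and 0.028 m and angle between thick_handle's own z axis and vertical below 0.1 rad and distance of thin_handle from where it was at the start of the episode below 0.02 m and distance of each of mat_vial, vial from where it was at the start of the episode below 0.03 m); the robot touches nothing.
It fails at once if the thinner gauge is moved more than 20 mm or tipped (distance of thin_handle from where it was at the start of the episode above 0.02 m or angle between thin_handle's own z axis and vertical above 0.3 rad).
It fails at once if a vial is moved more than 30 mm or tipped over (distance of any of mat_vial, vial from where it was at the start of the episode above 0.03 m or angle between any of mat_vial, vial's own z axis and vertical above 0.5 rad).
It also fails if it takes over 67 s, if anything falls off the work surface, if the arm or the gripper's body presses on something with over 40 N, if the wrist force passes 120 N, or if a joint passes its speed limit or range.

## Working session

There is one attempt and no reset: what is moved stays moved. The work goes in short steps, Python scripts to look and compute and a tool call to move; the robot and the scene stay as the last step left them, time stands still between calls to the robot, and variables do not carry over. Pictures are saved under pics/ and viewed, and the job is handed in when it is done.

Besides the shell and the picture viewer there is one more tool, called after ">>>" in YAML: its name, and indented under it one key for each argument. move_arm: Moves the arm, as the interface text tells. Its arguments: {"type":"object","properties":{"deltas":{"type":"array"},"fingers":{"type":"number"},"newtons":{"type":"number"}},"required":["deltas"]}

```bash
mkdir -p pics
cat > h.py <<'E'
from station import robot
import numpy as np, cv2
def snap(n,tag):
    p,d=robot.read_camera(n); cv2.imwrite(f'pics/{tag}.png',p); np.save(f'pics/{tag}_d.npy',d); return p,d
def ray_plane(n,u,v,z):
    m=robot.camera_model(n);K,R,t=[np.array(m[k]) for k in('intrinsics','R','t')]
    c=-R.T@t; d=R.T@np.linalg.solve(K,[u,v,1.]); return c+d*(z-c[2])/d[2]
def deproj(n,u,v,dep):
    m=robot.camera_model(n);K,R,t=[np.array(m[k]) for k in('intrinsics','R','t')]
    return R.T@(np.linalg.solve(K,[u,v,1.])*dep-t)
def cloud(n,d):
    m=robot.camera_model(n);K,R,t=[np.array(m[k]) for k in('intrinsics','R','t')]
    v,u=np.mgrid[:400,:640]; P=np.stack([u,v,np.ones_like(u)],-1).reshape(-1,3)@np.linalg.inv(K).T*d.reshape(-1,1)
    return ((P-t)@R).reshape(400,640,3)
E
python3 - <<'E'
from h import *
for n in('top','side'):
    snap(n,n+'0'); m=robot.camera_model(n); print(n,-np.array(m['R']).T@m['t'],np.array(m['R'])[2],m['intrinsics'][0])
print(robot.read_state())
E
```

```text
top [0.36092874 0.03285574 1.11728585] [ 0.14405459  0.00736921 -0.9895423 ] [504.70500255   0.         323.44477065]
side [0.46276003 0.53162256 0.6136623 ] [ 0.09977906 -0.66079259 -0.74390678] [400.46369511   0.         317.91889067]
{'time_s': 0.1, 'qpos': array([ 1.28705892,  0.38417277,  0.01640606,  1.37106489, -0.00629923,
        1.38818053, -0.04647968]), 'qvel': array([ 0.00079299, -0.00041899,  0.00139555, -0.00065412, -0.00057759,
       -0.00053883,  0.00027089]), 'joint_efforts': array([ 3.56962228e-03, -6.29128647e+01,  8.47544298e-01, -3.72754490e+01,
        1.67899125e-02,  1.05092232e-02, -4.68959502e-05]), 'ee_pos': array([ 0.13682952, -0.60939834,  0.24436026]), 'ee_rot': array([ 9.93906624e-01,  1.10221752e-01, -1.17082340e-04, -8.80139150e-04]), 'force': array([ 0.17839206, -0.00997093,  0.21595977]), 'wrist_torque': array([-0.00382266,  0.05368953,  0.01654694]), 'opening': 1.0021277519416243}
```

View pics/top0.png

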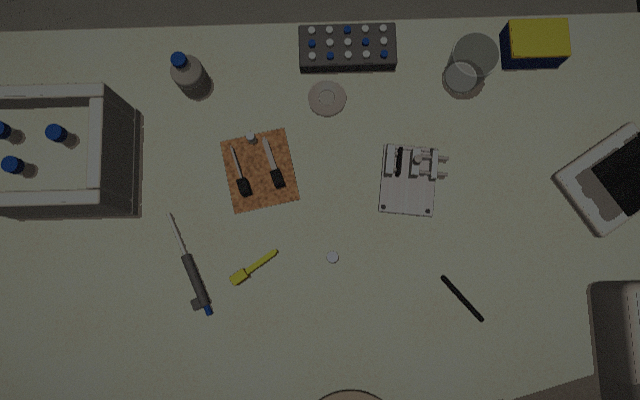

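View pics/side0.png

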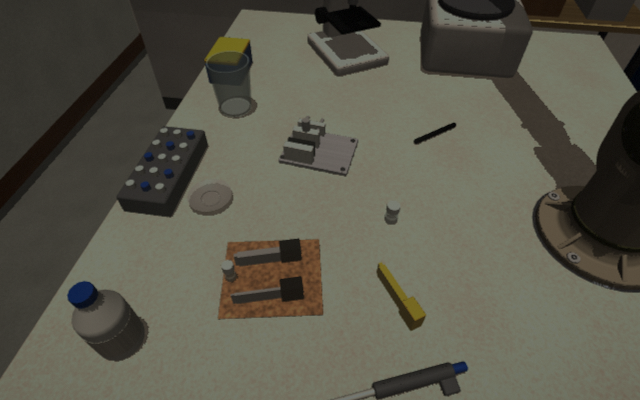

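Run:
```python
from h import *
p=cv2.imread('pics/top0.png'); a=cv2.resize(p[120:220,210:310],None,fx=4,fy=4,interpolation=cv2.INTER_CUBIC); b=cv2.resize(p[130:230,365:465],None,fx=4,fy=4,interpolation=cv2.INTER_CUBIC)
cv2.imwrite('pics/crop0.png',cv2.convertScaleAbs(np.hstack([a,b]),alpha=1.6))
d=np.load('pics/top0_d.npy'); C=cloud('top',d)
for u,v in [(243,187),(235,150),(278,178),(266,145),(250,136),(333,257),(250,195),(400,205),(388,160),(399,160),(415,163),(417,157),(433,165)]: print(u,v,C[v,u].round(4))
```

```text
243 187 [0.5504 0.2139 0.0439]
235 150 [ 6.441e-01  2.394e-01 -2.000e-04]
278 178 [0.5686 0.1382 0.0417]
266 145 [0.646  0.1651 0.0294]
250 136 [0.6638 0.1984 0.0429]
333 257 [0.3949 0.0238 0.0477]
250 195 [0.538  0.2041 0.0097]
400 205 [ 0.5059 -0.1271  0.0145]
388 160 [ 0.5997 -0.1007  0.0507]
399 160 [ 0.6003 -0.1252  0.0448]
415 163 [ 0.5886 -0.1561  0.0638]
417 157 [ 0.5993 -0.1592  0.0737]
433 165 [ 0.589  -0.2     0.0363]
```

View pics/crop0.png

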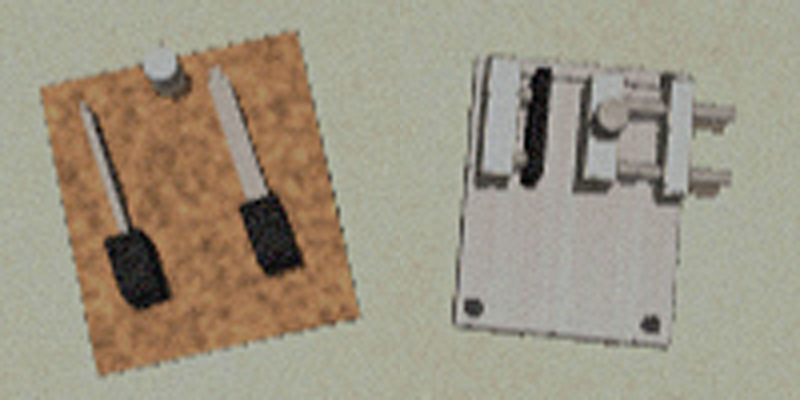

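Run:
```python
from h import *
p=cv2.imread('pics/top0.png'); 
def crop(x,y,w,h,f,n): cv2.imwrite(n,cv2.convertScaleAbs(cv2.resize(p[y:y+h,x:x+w],None,fx=f,fy=f,interpolation=cv2.INTER_CUBIC),alpha=1.7))
crop(255,130,45,65,9,'pics/cg.png'); crop(375,138,80,84,7,'pics/cc.png')
d=np.load('pics/top0_d.npy'); C=cloud('top',d)
g=p.max(2); 
m=((g<50)).astype(np.uint8); sub=np.zeros_like(m); sub[160:195,265:290]=1
m&=sub; m&=(C[...,2]>0.037).astype(np.uint8); v,u=np.nonzero(m); print(len(u))
r=cv2.minAreaRect(np.stack([u,v],1).astype(np.float32)); print(r)
for q in cv2.boxPoints(r): print(q,ray_plane('top',*q,.043).round(4))
print('cen',ray_plane('top',*r[0],.043), ray_plane('top',u.mean(),v.mean(),.043))
# mat mask
hsv=cv2.cvtColor(p,cv2.COLOR_BGR2HSV); mm=cv2.inRange(hsv,(5,80,30),(20,255,255)); mm[:, :200]=0; mm[:,310:]=0; mm[:120]=0; mm[220:]=0
mm=cv2.morphologyEx(mm,cv2.MORPH_CLOSE,np.ones((25,25)));v,u=np.nonzero(mm)
r=cv2.minAreaRect(np.stack([u,v],1).astype(np.float32)); print('mat',r)
for q in cv2.boxPoints(r): print(ray_plane('top',*q,.003).round(4))
print(ray_plane('top',*r[0],.003))
```

```text
165
((277.20001220703125, 178.60000610351562), (18.973663330078125, 10.119288444519043), 71.56504821777344)
[269.40002 171.20001] [0.5838 0.1566 0.043 ]
[279. 168.] [0.5903 0.1356 0.043 ]
[285. 186.] [0.5503 0.1231 0.043 ]
[275.40002 189.20001] [0.5439 0.144  0.043 ]
cen [0.56702455 0.13981252 0.043     ] [0.56997608 0.14119575 0.043     ]
mat ((258.9529724121094, 170.28823852539062), (73.43095397949219, 67.03150939941406), 77.47119140625)
[0.6637 0.2769 0.003 ]
[0.6936 0.1274 0.003 ]
[0.5273 0.0942 0.003 ]
[0.4986 0.2406 0.003 ]
[0.59489271 0.1847088  0.003     ]
```

View pics/cg.png

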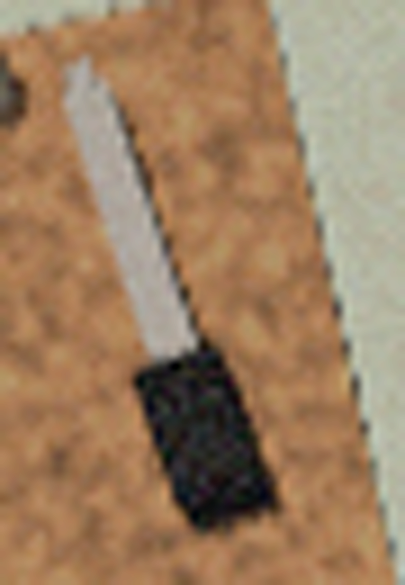

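View pics/cc.png

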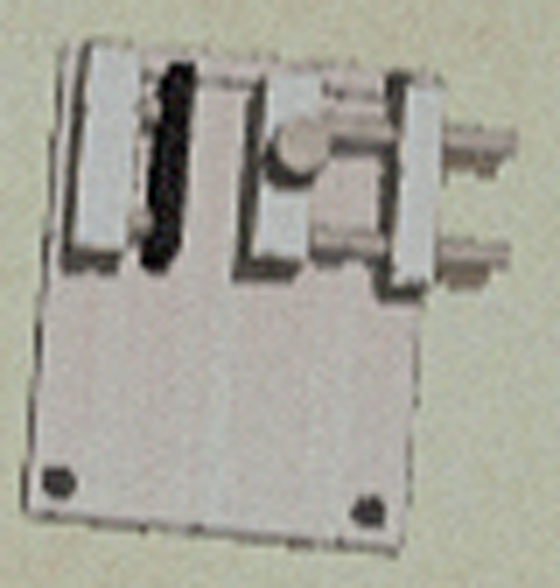

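Run:
```python
from h import *
def G(x,y,z): return ray_plane('top',255+(x+.5)/9-.5,130+(y+.5)/9-.5,z)
def Cc(x,y,z): return ray_plane('top',375+(x+.5)/7-.5,138+(y+.5)/7-.5,z)
ang=lambda a,b: np.degrees(np.arctan2(*(b-a)[[1,0]]))
tip=G(82,64,.031); jn=G(172,353,.031); print('tip',tip,'jn',jn,np.linalg.norm(tip-jn),ang(jn,tip))
print('edges',ang(G(150,360,.031),G(68,100,.031)),ang(G(195,345,.031),G(105,90,.031)))
hc=[G(136,375,.043),G(210,347,.043)]; print('front',hc, np.linalg.norm(hc[1]-hc[0]),ang(hc[1],hc[0])-90)
bl=Cc(28,512,.010); br=Cc(397,548,.010); fl=Cc(62,45,.010)
print('base',bl,br,fl,np.linalg.norm(bl-br),np.linalg.norm(bl-fl),ang(br,bl)-90,ang(bl,fl))
j=[Cc(265,75,.05),Cc(313,80,.05),Cc(300,262,.05),Cc(252,255,.05)]; print('jaw',np.round(j,4),ang(j[3],j[0]),ang(j[2],j[1]))
print('post',Cc(302,145,.078))
s=[Cc(196,68,.045),Cc(174,258,.045)]; print('strip',s,ang(s[1],s[0]))
f=[Cc(90,42,.05),Cc(140,48,.05),Cc(127,250,.05),Cc(75,246,.05)]; print('fixed',np.round(f,4),ang(f[3],f[0]),ang(f[2],f[1]))
# candidate fit
th=np.radians(np.mean([ang(bl,fl),ang(br,bl)-90])); print(np.degrees(th))
ex=np.array([np.cos(th),np.sin(th)]);ey=np.array([-ex[1],ex[0]])
for nm,P,l in [('bl',bl,(-111,38)),('br',br,(-111,-82)),('fl',fl,(44,38))]:
    print(nm,P[:2]-ex*l[0]/1e3-ey*l[1]/1e3)
o=np.mean([P[:2]-ex*l[0]/1e3-ey*l[1]/1e3 for P,l in[(bl,(-111,38)),(br,(-111,-82)),(fl,(44,38))]],0); print('origin',o)
for nm,P in [('post',Cc(302,145,.078))]+[('jaw',q) for q in j]+[('strip',q) for q in s]+[('fix',q) for q in f]: 
    q=P[:2]-o; print(nm,(q@ex*1e3).round(1),(q@ey*1e3).round(1))
# side view check
```

```text
tip [0.6647596  0.16986509 0.031     ] jn [0.59148876 0.14850109 0.031     ] 0.0763219340653912 16.255400775528834
edges 16.49803609062142 18.30303024579944
front [array([0.58377262, 0.15597976, 0.043     ]), array([0.59016124, 0.13802327, 0.043     ])] 0.019059123221998694 19.584697608987923
base [ 0.49502517 -0.07994647  0.01      ] [ 0.48048118 -0.19536076  0.01      ] [ 0.64586208 -0.09712645  0.01      ] 0.116327058009246 0.1518121301272043 -7.182301041503294 -6.49785754545642
jaw [[ 0.6242 -0.1547  0.05  ]
 [ 0.6222 -0.1694  0.05  ]
 [ 0.5651 -0.1624  0.05  ]
 [ 0.5677 -0.1478  0.05  ]] -6.9361780318105914 -7.003049920604313
post [ 0.59548769 -0.1597624   0.078     ]
strip [array([ 0.62832507, -0.13429181,  0.045     ]), array([ 0.56843854, -0.12461861,  0.045     ])] -9.175480731236053
fixed [[ 0.6363 -0.1011  0.05  ]
 [ 0.6339 -0.1165  0.05  ]
 [ 0.5704 -0.1096  0.05  ]
 [ 0.5721 -0.0937  0.05  ]] -6.60168754642607 -6.210046220377095
-6.840079293479857
bl [ 0.60070938 -0.13089594]
br [ 0.60045721 -0.12716433]
fl [ 0.5976495  -0.12961565]
origin [ 0.59960536 -0.12922531]
post -0.5 -30.8
jaw 27.5 -22.4
jaw 27.3 -37.2
jaw -30.3 -37.1
jaw -29.4 -22.3
strip 29.1 -1.6
strip -31.5 0.9
fix 33.1 32.3
fix 32.6 16.7
fix -31.4 16.0
fix -31.6 32.0
```

```bash
cat >> h.py <<'E'
from scipy.spatial.transform import Rotation as Ro
def state():
    s=robot.read_state(); R=Ro.from_quat(s['ee_rot']).as_matrix()
    print('t',round(s['time_s'],2),'pos',s['ee_pos'].round(4),'yaw',np.degrees(np.arctan2(R[1,0],R[0,0])).round(2),'tilt',np.degrees(np.arccos(-R[2,2])).round(2),'F',s['force'].round(2),'op',round(s['opening'],3)); return s,R
def to(p,yaw=None):
    s,R=state(); print('tool delta mm',(R.T@(np.array(p)-s['ee_pos'])*1e3).round(1),'units 1=1000mm', 'az(world->tool)', None if yaw is None else -(yaw-np.degrees(np.arctan2(R[1,0],R[0,0])))/180)
E
python3 - <<'E'
from h import *
to([.5,-.3,.2]); to([.571,.1415,.2],17)
s,R=state(); print((R.T@np.array([.071,.4415,0])*1e3).round(1))
# side-view check of gauge
C=cloud('side',np.load('pics/side0_d.npy'))
p=cv2.imread('pics/side0.png'); cv2.imwrite('pics/s0c.png',cv2.convertScaleAbs(cv2.resize(p[225:325,210:330],None,fx=6,fy=6,interpolation=cv2.INTER_CUBIC),alpha=1.7))
cv2.imwrite('pics/s0d.png',cv2.convertScaleAbs(cv2.resize(p[105:185,270:370],None,fx=7,fy=7,interpolation=cv2.INTER_CUBIC),alpha=1.7))
E
```

```text
t 0.1 pos [ 0.1368 -0.6094  0.2444] yaw 12.66 tilt 0.1 F [ 0.18 -0.01  0.22] op 1.002
tool delta mm [ 422.1 -222.2   44.7] units 1=1000mm az(world->tool) None
t 0.1 pos [ 0.1368 -0.6094  0.2444] yaw 12.66 tilt 0.1 F [ 0.18 -0.01  0.22] op 1.002
tool delta mm [ 588.1 -637.4   45.5] units 1=1000mm az(world->tool) -0.02413219708617216
t 0.1 pos [ 0.1368 -0.6094  0.2444] yaw 12.66 tilt 0.1 F [ 0.18 -0.01  0.22] op 1.002
[ 166.  -415.2    0.7]
```

View pics/s0c.png

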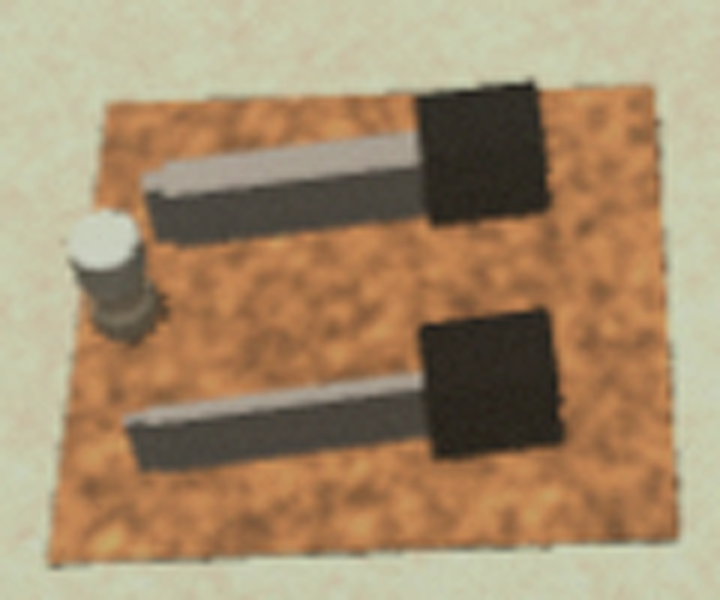

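View pics/s0d.png

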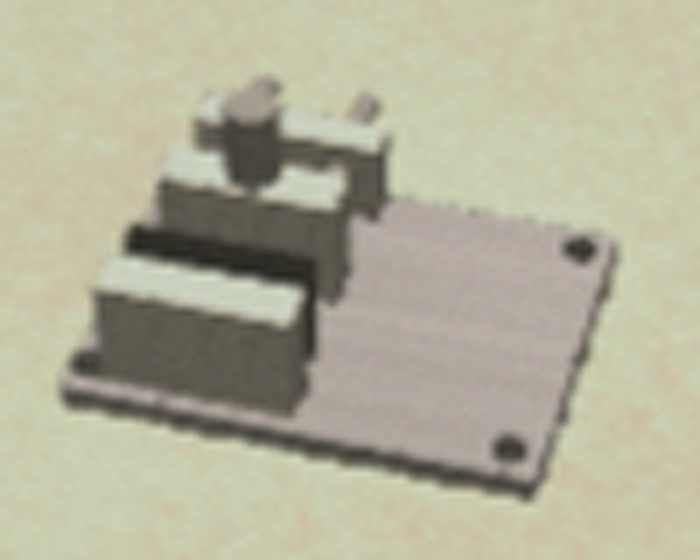

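Run:
```python
from h import *
G=lambda x,y,z: ray_plane('side',210+(x+.5)/6-.5,225+(y+.5)/6-.5,z).round(4)
D=lambda x,y,z: ray_plane('side',270+(x+.5)/7-.5,105+(y+.5)/7-.5,z).round(4)
ang=lambda a,b: np.degrees(np.arctan2(*(b-a)[[1,0]]))
print('tip',G(147,182,.031),'bottoms',G(430,223,.003),G(548,209,.003),ang(G(548,209,.003),G(430,223,.003)))
print('edge',ang(G(420,166,.031),G(185,192,.031)),ang(G(418,131,.031),G(172,162,.031)),'junction',(G(420,166,.031)+G(418,131,.031))/2)
a,b,c=D(615,243,.01),D(533,485,.01),D(65,378,.01); print(a,b,c,ang(b,c),ang(a,b)-90)
th=np.radians(-6.8);ex=np.array([np.cos(th),np.sin(th)]);ey=np.array([-ex[1],ex[0]])
for P,l in[(b,(-111,38)),(a,(-111,-82)),(c,(44,38))]: print('o',P[:2]-ex*l[0]/1e3-ey*l[1]/1e3)
print('post',D(252,105,.078)); 
print('strip near edge top, ',D(316,262,.045))
print(ang(D(300,322,.05),D(95,290,.05)))
```

```text
tip [0.6624 0.1734 0.031 ] bottoms [0.5848 0.1571 0.003 ] [0.551  0.1468 0.003 ] 16.94774700545294
edge 16.57692208953687 17.646641193824212 junction [0.5878 0.1499 0.031 ]
[ 0.48  -0.191  0.01 ] [ 0.4946 -0.0742  0.01  ] [ 0.6455 -0.0984  0.01  ] -9.111007825073193 -7.125016348901795
o [ 0.60031982 -0.12507553]
o [ 0.5999283  -0.12271967]
o [ 0.59731017 -0.13092291]
post [ 0.5947 -0.1575  0.078 ]
strip near edge top,  [ 0.5696 -0.1255  0.045 ]
-4.123907560315597
```

>>> move_arm:
  deltas:
    - {"dx": 0.042,"dy": -0.022}
    - {"dx": 0.042,"dy": -0.022}
    - {"dx": 0.042,"dy": -0.022}
    - {"dx": 0.042,"dy": -0.022}
    - {"dx": 0.042,"dy": -0.022}
  fingers: 0.55
  newtons: 40

```text
schema error: expected keys dx, dy, dz, ax, ay, az
```

>>> move_arm:
  deltas:
    - {"dx": 0.042,"dy": -0.022}
    - {"dx": 0.042,"dy": -0.022}
    - {"dx": 0.042,"dy": -0.022}
    - {"dx": 0.042,"dy": -0.022}
    - {"dx": 0.042,"dy": -0.022}

```text
schema error: expected keys dx, dy, dz, ax, ay, az
```

>>> move_arm:
  deltas:
    - {"dx": 0.016,"dy": -0.041}
    - {"dx": 0.016,"dy": -0.041}
    - {"dx": 0.016,"dy": -0.041}
    - {"dx": 0.016,"dy": -0.041}
    - {"dx": 0.016,"dy": -0.041}

```text
schema error: expected keys dx, dy, dz, ax, ay, az
```

>>> move_arm:
  deltas:
    - {"dx": 0.016,"dy": -0.041}
    - {"dx": 0.016,"dy": -0.041}
    - {"dx": 0.016,"dy": -0.041}
    - {"dx": 0.016,"dy": -0.041}
    - {"dx": 0.016,"dy": -0.041}

```text
schema error: expected keys dx, dy, dz, ax, ay, az
```

Run:
```python
from h import *
to([.571,.1415,.1],17)
```

```text
t 0.1 pos [ 0.1368 -0.6094  0.2444] yaw 12.66 tilt 0.1 F [ 0.18 -0.01  0.22] op 1.002
tool delta mm [ 588.1 -637.3  145.5] units 1=1000mm az(world->tool) -0.02413219708617216
```

>>> move_arm:
  deltas:
    - {"dx": 0.042,"dy": -0.022,"dz": 0,"ax": 0,"ay": 0,"az": 0}
    - {"dx": 0.042,"dy": -0.022,"dz": 0,"ax": 0,"ay": 0,"az": 0}
    - {"dx": 0.042,"dy": -0.022,"dz": 0,"ax": 0,"ay": 0,"az": 0}
    - {"dx": 0.042,"dy": -0.022,"dz": 0,"ax": 0,"ay": 0,"az": 0}
    - {"dx": 0.042,"dy": -0.022,"dz": 0,"ax": 0,"ay": 0,"az": 0}
  fingers: 0.55
  newtons: 40

```text
time_s: 0.6
ee_pos: [0.3188, -0.4549, 0.245]
ee_rot: [0.994, 0.11, -0.0, -0.0]
force: [0.9, -0.1, -0.5]
opening: 0.554
```

>>> move_arm:
  deltas:
    - {"dx": 0.042,"dy": -0.022,"dz": 0,"ax": 0,"ay": 0,"az": 0}
    - {"dx": 0.042,"dy": -0.022,"dz": 0,"ax": 0,"ay": 0,"az": 0}
    - {"dx": 0.042,"dy": -0.022,"dz": 0,"ax": 0,"ay": 0,"az": 0}
    - {"dx": 0.042,"dy": -0.022,"dz": 0,"ax": 0,"ay": 0,"az": 0}
    - {"dx": 0.042,"dy": -0.022,"dz": 0,"ax": 0,"ay": 0,"az": 0}

```text
time_s: 1.1
ee_pos: [0.4995, -0.3017, 0.245]
ee_rot: [0.994, 0.11, -0.0, -0.0]
force: [1.3, -1.3, 0.9]
opening: 0.55
```

>>> move_arm:
  deltas:
    - {"dx": 0.016,"dy": -0.041,"dz": 0,"ax": 0,"ay": 0,"az": 0}
    - {"dx": 0.016,"dy": -0.041,"dz": 0,"ax": 0,"ay": 0,"az": 0}
    - {"dx": 0.016,"dy": -0.041,"dz": 0,"ax": 0,"ay": 0,"az": 0}
    - {"dx": 0.016,"dy": -0.041,"dz": 0,"ax": 0,"ay": 0,"az": 0}
    - {"dx": 0.016,"dy": -0.041,"dz": 0,"ax": 0,"ay": 0,"az": 0}

```text
time_s: 1.6
ee_pos: [0.5314, -0.0838, 0.245]
ee_rot: [0.994, 0.11, -0.0, -0.0]
force: [1.6, 0.1, 0.5]
opening: 0.547
```

>>> move_arm:
  deltas:
    - {"dx": 0.016,"dy": -0.041,"dz": 0,"ax": 0,"ay": 0,"az": 0}
    - {"dx": 0.016,"dy": -0.041,"dz": 0,"ax": 0,"ay": 0,"az": 0}
    - {"dx": 0.016,"dy": -0.041,"dz": 0,"ax": 0,"ay": 0,"az": 0}
    - {"dx": 0.016,"dy": -0.041,"dz": 0,"ax": 0,"ay": 0,"az": 0}
    - {"dx": 0.016,"dy": -0.041,"dz": 0,"ax": 0,"ay": 0,"az": 0}

```text
time_s: 2.1
ee_pos: [0.5646, 0.1335, 0.245]
ee_rot: [0.994, 0.11, -0.0, 0.0]
force: [0.6, -0.7, -0.2]
opening: 0.55
```

Run:
```python
from h import *
to([.571,.142,.1],17)
```

```text
t 2.1 pos [0.5646 0.1335 0.245 ] yaw 12.63 tilt 0.03 F [ 0.6  -0.7  -0.18] op 0.55
tool delta mm [  8.1  -6.9 145. ] units 1=1000mm az(world->tool) -0.024265559411140558
```

>>> move_arm:
  deltas:
    - {"dx": 0.008,"dy": -0.007,"dz": 0,"ax": 0,"ay": 0,"az": -0.024}
    - {"dx": 0,"dy": 0,"dz": 0.045,"ax": 0,"ay": 0,"az": 0}
    - {"dx": 0,"dy": 0,"dz": 0.045,"ax": 0,"ay": 0,"az": 0}
    - {"dx": 0,"dy": 0,"dz": 0.045,"ax": 0,"ay": 0,"az": 0}
    - {"dx": 0,"dy": 0,"dz": 0.035,"ax": 0,"ay": 0,"az": 0}

```text
time_s: 2.6
ee_pos: [0.5697, 0.14, 0.0722]
ee_rot: [0.989, 0.148, -0.001, 0.0]
force: [0.7, -0.0, 0.1]
opening: 0.547
```

Run:
```python
from h import *
p,d=snap('side','s1'); cv2.imwrite('pics/s1c.png',cv2.convertScaleAbs(cv2.resize(p[150:325,200:340],None,fx=4,fy=4),alpha=1.7))
to([.571,.142,.027],17)
```

```text
t 2.65 pos [0.5666 0.1389 0.0666] yaw 16.98 tilt 0.62 F [-2.83 -1.83 -4.58] op 0.554
tool delta mm [ 5.5 -1.7 39.5] units 1=1000mm az(world->tool) -0.00011022741138564385
```

View pics/s1c.png

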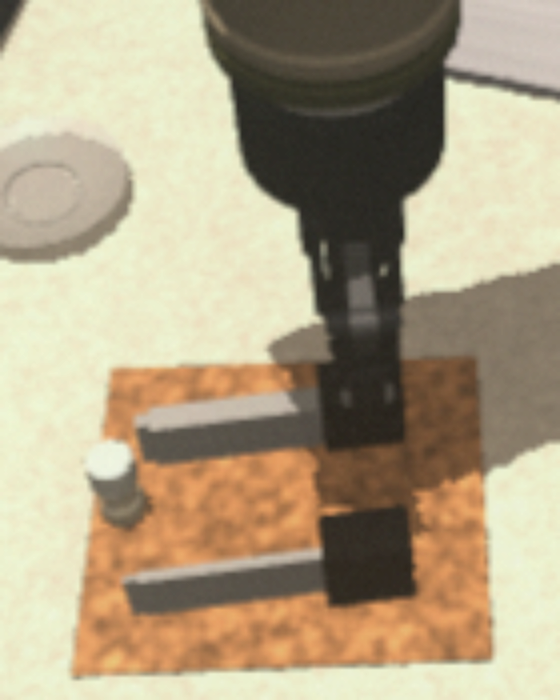

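>>> move_arm:
  deltas:
    - {"dx": 0,"dy": 0,"dz": 0,"ax": 0,"ay": 0,"az": 0}
    - {"dx": 0,"dy": 0,"dz": 0,"ax": 0,"ay": 0,"az": 0}

```text
time_s: 2.85
ee_pos: [0.5721, 0.1411, 0.0771]
ee_rot: [0.989, 0.148, 0.001, -0.0]
force: [0.1, -0.5, 0.8]
opening: 0.55
```

Run:
```python
from h import *
to([.571,.142,.027],17)
```

```text
t 2.85 pos [0.5721 0.1411 0.0771] yaw 16.98 tilt 0.12 F [ 0.1  -0.51  0.76] op 0.55
tool delta mm [-0.8 -1.2 50.1] units 1=1000mm az(world->tool) -0.00012044612363071552
```

>>> move_arm:
  deltas:
    - {"dx": 0,"dy": -0.001,"dz": 0.01,"ax": 0,"ay": 0,"az": 0}
    - {"dx": 0,"dy": 0,"dz": 0.01,"ax": 0,"ay": 0,"az": 0}
    - {"dx": 0,"dy": 0,"dz": 0.01,"ax": 0,"ay": 0,"az": 0}
    - {"dx": 0,"dy": 0,"dz": 0.01,"ax": 0,"ay": 0,"az": 0}
    - {"dx": 0,"dy": 0,"dz": 0.008,"ax": 0,"ay": 0,"az": 0}

```text
time_s: 3.35
ee_pos: [0.5704, 0.1413, 0.0262]
ee_rot: [0.989, 0.148, -0.0, 0.0]
force: [0.2, -0.4, -0.4]
opening: 0.547
```

>>> move_arm:
  deltas:
    - {"dx": 0,"dy": 0,"dz": 0,"ax": 0,"ay": 0,"az": 0}
    - {"dx": 0,"dy": 0,"dz": 0,"ax": 0,"ay": 0,"az": 0}
    - {"dx": 0,"dy": 0,"dz": 0,"ax": 0,"ay": 0,"az": 0}
    - {"dx": 0,"dy": 0,"dz": 0,"ax": 0,"ay": 0,"az": 0}
    - {"dx": 0,"dy": 0,"dz": 0,"ax": 0,"ay": 0,"az": 0}
  fingers: 0
  newtons: 40

```text
time_s: 3.85
ee_pos: [0.5709, 0.1415, 0.0275]
ee_rot: [0.989, 0.148, 0.0, 0.0]
force: [0.4, 0.1, -1.8]
opening: 0.247
```

Run:
```python
from h import *
p,d=snap('side','s2'); cv2.imwrite('pics/s2c.png',cv2.convertScaleAbs(cv2.resize(p[150:325,200:340],None,fx=4,fy=4),alpha=1.7))
state()
```

```text
t 3.9 pos [0.5709 0.1415 0.0275] yaw 16.97 tilt 0.02 F [ 0.21 -0.14 -2.08] op 0.249
```

View pics/s2c.png

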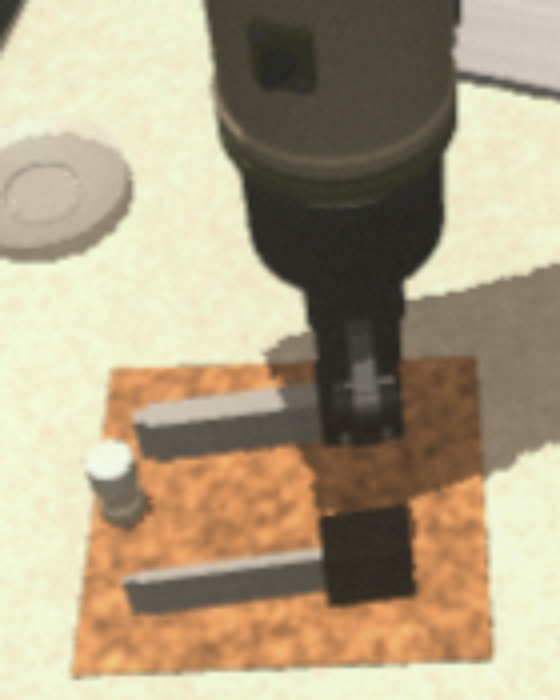

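>>> move_arm:
  deltas:
    - {"dx": 0,"dy": 0,"dz": -0.015,"ax": 0,"ay": 0,"az": 0}
    - {"dx": 0,"dy": 0,"dz": -0.02,"ax": 0,"ay": 0,"az": 0}
    - {"dx": 0,"dy": 0,"dz": -0.02,"ax": 0,"ay": 0,"az": 0}
    - {"dx": 0,"dy": 0,"dz": -0.02,"ax": 0,"ay": 0,"az": 0}
    - {"dx": 0,"dy": 0,"dz": -0.015,"ax": 0,"ay": 0,"az": 0}

```text
time_s: 4.4
ee_pos: [0.5714, 0.1418, 0.12]
ee_rot: [0.989, 0.148, 0.001, -0.0]
force: [0.3, -0.3, -2.4]
opening: 0.254
```

>>> move_arm:
  deltas:
    - {"dx": 0,"dy": 0,"dz": 0,"ax": 0,"ay": 0,"az": 0.026}
    - {"dx": 0,"dy": 0,"dz": 0,"ax": 0,"ay": 0,"az": 0.026}
    - {"dx": 0,"dy": 0,"dz": 0,"ax": 0,"ay": 0,"az": 0.026}
    - {"dx": 0,"dy": 0,"dz": 0,"ax": 0,"ay": 0,"az": 0.026}
    - {"dx": 0,"dy": 0,"dz": 0,"ax": 0,"ay": 0,"az": 0.028}

```text
time_s: 4.9
ee_pos: [0.5708, 0.1416, 0.1181]
ee_rot: [0.998, -0.061, 0.0, -0.0]
force: [0.5, -0.1, -2.0]
opening: 0.252
```

Run:
```python
from h import *
to([.4493,-.1193,.1],-6.8)
```

```text
t 4.9 pos [0.5708 0.1416 0.1181] yaw -6.97 tilt 0.02 F [ 0.48 -0.12 -1.99] op 0.252
tool delta mm [-88.9 273.7  18. ] units 1=1000mm az(world->tool) -0.0009544806025597227
```

>>> move_arm:
  deltas:
    - {"dx": -0.0127,"dy": 0.039,"dz": 0,"ax": 0,"ay": 0,"az": 0}
    - {"dx": -0.0127,"dy": 0.039,"dz": 0,"ax": 0,"ay": 0,"az": 0}
    - {"dx": -0.0127,"dy": 0.039,"dz": 0,"ax": 0,"ay": 0,"az": 0}
    - {"dx": -0.0127,"dy": 0.039,"dz": 0,"ax": 0,"ay": 0,"az": -0.001}
    - {"dx": -0.0127,"dy": 0.039,"dz": 0,"ax": 0,"ay": 0,"az": 0}

```text
time_s: 5.4
ee_pos: [0.4841, -0.0459, 0.1182]
ee_rot: [0.998, -0.057, 0.0, 0.0]
force: [0.6, 0.1, -0.8]
opening: 0.25
```

>>> move_arm:
  deltas:
    - {"dx": -0.0127,"dy": 0.039,"dz": 0,"ax": 0,"ay": 0,"az": 0}
    - {"dx": -0.0127,"dy": 0.039,"dz": 0,"ax": 0,"ay": 0,"az": 0}
    - {"dx": 0,"dy": 0,"dz": 0.03,"ax": 0,"ay": 0,"az": 0}
    - {"dx": 0,"dy": 0,"dz": 0.02,"ax": 0,"ay": 0,"az": 0}
    - {"dx": 0,"dy": 0,"dz": 0,"ax": 0,"ay": 0,"az": 0}

```text
time_s: 5.9
ee_pos: [0.4487, -0.119, 0.0657]
ee_rot: [0.998, -0.058, -0.002, -0.001]
force: [-0.8, 0.5, -1.2]
opening: 0.252
```

>>> move_arm:
  deltas:
    - {"dx": 0,"dy": 0,"dz": 0,"ax": 0,"ay": 0,"az": 0}
    - {"dx": 0,"dy": 0,"dz": 0,"ax": 0,"ay": 0,"az": 0}

```text
time_s: 6.1
ee_pos: [0.4518, -0.119, 0.0688]
ee_rot: [0.998, -0.057, 0.001, 0.0]
force: [0.4, -0.3, -2.5]
opening: 0.248
```

Run:
```python
from h import *
p,d=snap('side','s3'); cv2.imwrite('pics/s3c.png',cv2.convertScaleAbs(cv2.resize(p[60:200,250:410],None,fx=5,fy=4.2),alpha=1.7))
p,d=snap('top','t3'); cv2.imwrite('pics/t3c.png',cv2.convertScaleAbs(cv2.resize(p[130:250,350:470],None,fx=5,fy=5),alpha=1.7))
to([.4493,-.1193,.0365],-6.8)
```

```text
t 6.2 pos [ 0.4516 -0.1191  0.0686] yaw -6.57 tilt 0.13 F [-0.69 -0.44 -1.1 ] op 0.247
tool delta mm [-2.4  0.4 32.1] units 1=1000mm az(world->tool) 0.0012678752856835778
```

View pics/s3c.png

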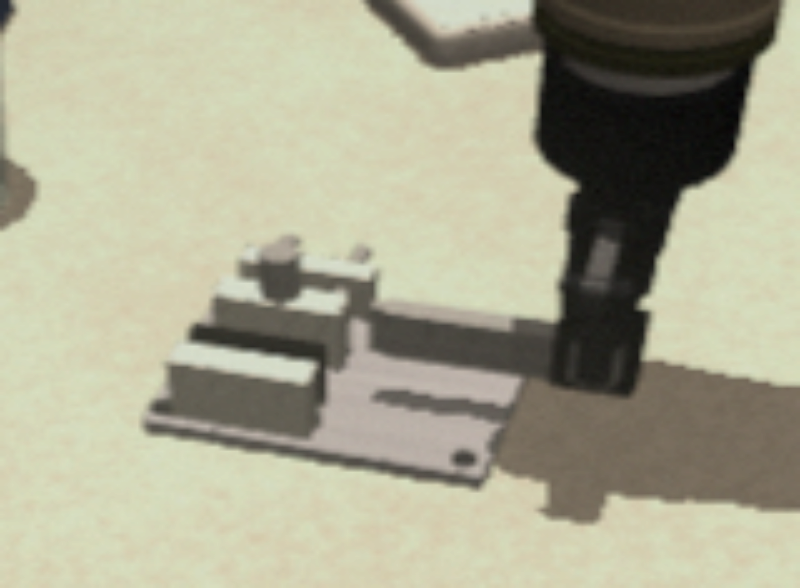

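View pics/t3c.png

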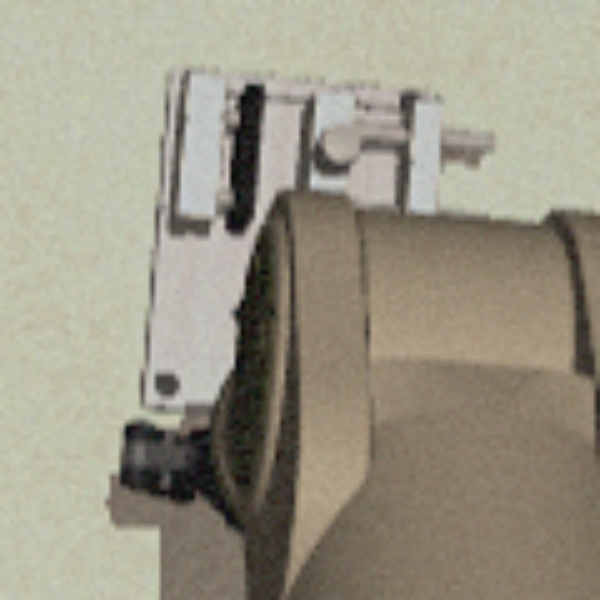

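Run:
```python
from h import *
p=cv2.imread('pics/s3.png'); cv2.imwrite('pics/s3d.png',cv2.convertScaleAbs(cv2.resize(p[110:170,275:375],None,fx=8,fy=8,interpolation=cv2.INTER_CUBIC),alpha=1.7))
```

```text
(no output)
```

View pics/s3d.png

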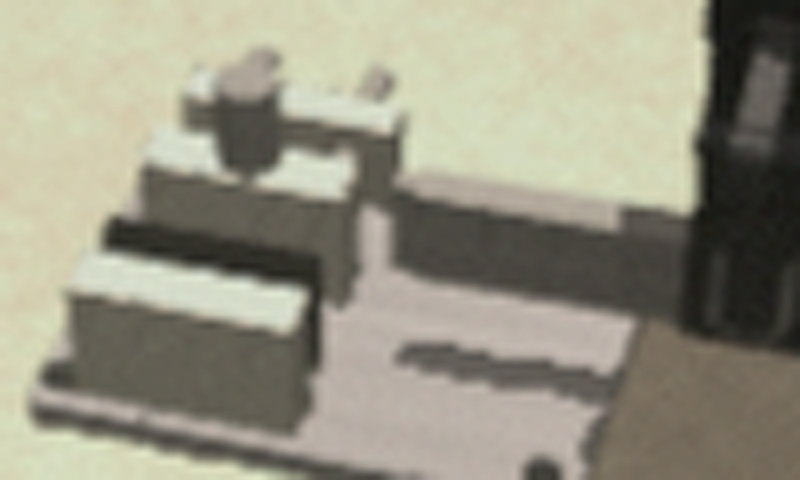

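Run:
```python
from h import *
o=np.array([.5994,-.1277]);th=np.radians(-6.8);ex=np.array([np.cos(th),np.sin(th)]);ey=np.array([-ex[1],ex[0]])
def D(n,x,y,z):
    q=ray_plane('side',275+(x+.5)/8-.5,110+(y+.5)/8-.5,z)[:2]-o; print(n,(q@ex*1e3).round(1),(q@ey*1e3).round(1))
D('tip',395,188,.0721);D('near edge',430,205,.0721);D('near edge',600,231,.0721);D('far edge',440,176,.0721);D('far edge',600,202,.0721)
D('jaw face',145,165,.05);D('jaw face',350,200,.05);D('jaw corner far',165,126,.05)
D('strip face',108,218,.045);D('strip face',318,258,.045);D('post',247,80,.078);D('fixed',72,290,.05);D('fixed',295,332,.05);D('fixed',312,290,.05);D('fixed',100,252,.05)
D('base',35,395,.01)
s=robot.read_state(); q=s['ee_pos'][:2]-o; print('tcp',q@ex*1e3,q@ey*1e3)
```

```text
tip -49.4 -3.9
near edge -60.1 0.3
near edge -105.3 -1.6
far edge -59.6 -12.0
far edge -102.8 -13.1
jaw face 26.4 -20.8
jaw face -32.2 -21.8
jaw corner far 26.4 -38.7
strip face 31.2 -2.1
strip face -28.8 -1.7
post -0.8 -30.0
fixed 28.9 34.3
fixed -32.8 34.1
fixed -32.5 16.8
fixed 26.7 17.6
base 41.7 35.6
tcp -147.72987276156246 -8.972451404007767
```

>>> move_arm:
  deltas:
    - {"dx": 0,"dy": 0.0035,"dz": 0.01,"ax": 0,"ay": 0,"az": 0.001}
    - {"dx": 0,"dy": 0,"dz": 0.012,"ax": 0,"ay": 0,"az": 0}
    - {"dx": 0,"dy": 0,"dz": 0.01,"ax": 0,"ay": 0,"az": 0}
    - {"dx": 0,"dy": 0,"dz": 0,"ax": 0,"ay": 0,"az": 0}
    - {"dx": 0,"dy": 0,"dz": 0,"ax": 0,"ay": 0,"az": 0}

```text
time_s: 6.7
ee_pos: [0.4498, -0.1225, 0.0347]
ee_rot: [0.998, -0.059, -0.001, -0.0]
force: [-0.1, -0.3, -2.2]
opening: 0.253
```

>>> move_arm:
  deltas:
    - {"dx": 0.006,"dy": 0,"dz": 0,"ax": 0,"ay": 0,"az": 0}
    - {"dx": 0.006,"dy": 0,"dz": 0,"ax": 0,"ay": 0,"az": 0}
    - {"dx": 0,"dy": 0,"dz": 0,"ax": 0,"ay": 0,"az": 0}

```text
time_s: 7.0
ee_pos: [0.4635, -0.1242, 0.0357]
ee_rot: [0.998, -0.059, 0.001, -0.0]
force: [-0.3, -0.7, -2.3]
opening: 0.251
```

Run:
```python
from h import *
p,d=snap('side','s4'); cv2.imwrite('pics/s4d.png',cv2.convertScaleAbs(cv2.resize(p[110:170,275:375],None,fx=8,fy=8,interpolation=cv2.INTER_CUBIC),alpha=1.7))
state()
```

```text
t 7.05 pos [ 0.4629 -0.1241  0.0355] yaw -6.78 tilt 0.04 F [-0.96 -0.22 -1.68] op 0.251
```

View pics/s4d.png

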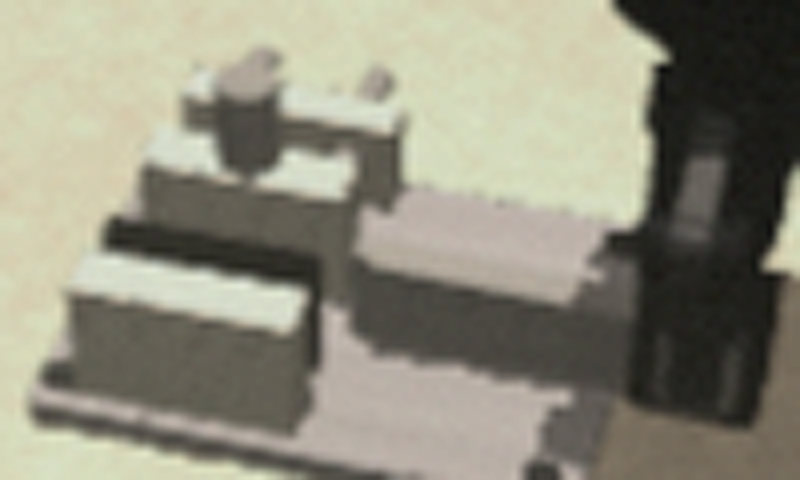

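Run:
```python
from h import *
o=np.array([.5994,-.1277]);th=np.radians(-6.8);ex=np.array([np.cos(th),np.sin(th)]);ey=np.array([-ex[1],ex[0]])
def D(n,x,y,z):
    q=ray_plane('side',275+(x+.5)/8-.5,110+(y+.5)/8-.5,z)[:2]-o; print(n,(q@ex*1e3).round(1),(q@ey*1e3).round(1))
D('near top',385,266,.039);D('near top',560,300,.039);D('near bot',380,346,.011);D('near bot',590,380,.011)
D('tip',355,250,.039);D('jaw face bottom',345,305,.01)
D('strip bottom',318,365,.01); D('strip outer face top',318,262,.045)
```

```text
near top -45.4 -10.3
near top -94.6 -9.7
near bot -44.7 -8.6
near bot -104.3 -11.0
tip -35.7 -14.5
jaw face bottom -30.4 -23.7
strip bottom -29.9 2.6
strip outer face top -29.3 -0.1
```

Run:
```python
from h import *
o=np.array([.5994,-.1277]);th=np.radians(-6.8);ex=np.array([np.cos(th),np.sin(th)]);ey=np.array([-ex[1],ex[0]])
for f,cols in(('s3',[(338,120,160),(310,120,165),(300,120,165)]),('s4',[(328,125,165),(340,125,165),(310,120,165)])):
    d=np.load(f'pics/{f}_d.npy'); C=cloud('side',d); p=cv2.imread(f'pics/{f}.png')
    for c,a,b in cols:
        print(f,c)
        print([(v,*(np.array([(C[v,c,:2]-o)@ex,(C[v,c,:2]-o)@ey,C[v,c,2]])*1e3).round(0).astype(int),int(p[v,c].max())) for v in range(a,b)])
```

```text
s3 338
[(120, np.int64(-47), np.int64(-151), np.int64(-2), 128), (121, np.int64(-49), np.int64(-144), np.int64(0), 126), (122, np.int64(-50), np.int64(-137), np.int64(2), 125), (123, np.int64(-51), np.int64(-136), np.int64(0), 127), (124, np.int64(-52), np.int64(-133), np.int64(-1), 125), (125, np.int64(-53), np.int64(-129), np.int64(0), 128), (126, np.int64(-53), np.int64(-126), np.int64(-1), 128), (127, np.int64(-54), np.int64(-123), np.int64(-1), 129), (128, np.int64(-55), np.int64(-119), np.int64(-1), 128), (129, np.int64(-56), np.int64(-114), np.int64(0), 129), (130, np.int64(-57), np.int64(-110), np.int64(0), 129), (131, np.int64(-58), np.int64(-107), np.int64(-1), 129), (132, np.int64(-59), np.int64(-105), np.int64(-2), 121), (133, np.int64(-78), np.int64(-11), np.int64(73), 107), (134, np.int64(-79), np.int64(-7), np.int64(74), 106), (135, np.int64(-80), np.int64(-4), np.int64(73), 104), (136, np.int64(-80), np.int64(-2), np.int64(72), 84), (137, np.int64(-81), np.int64(0), np.int64(71), 43), (138, np.int64(-81), np.int64(2), np.int64(71), 45), (139, np.int64(-81), np.int64(-
[... 12150 characters left out ...]
152, np.int64(-29), np.int64(32), np.int64(45), 57), (153, np.int64(-29), np.int64(34), np.int64(44), 59), (154, np.int64(-29), np.int64(33), np.int64(40), 59), (155, np.int64(-29), np.int64(33), np.int64(37), 57), (156, np.int64(-29), np.int64(34), np.int64(35), 59), (157, np.int64(-29), np.int64(34), np.int64(32), 57), (158, np.int64(-29), np.int64(34), np.int64(29), 57), (159, np.int64(-30), np.int64(35), np.int64(28), 59), (160, np.int64(-30), np.int64(35), np.int64(25), 58), (161, np.int64(-30), np.int64(35), np.int64(22), 58), (162, np.int64(-29), np.int64(32), np.int64(16), 60), (163, np.int64(-29), np.int64(33), np.int64(14), 59), (164, np.int64(-29), np.int64(33), np.int64(11), 81)]
```

```bash
cat >> h.py <<'E'
def faces(tag):
    o=np.array([.5994,-.1277]);th=np.radians(-6.8);ex=np.array([np.cos(th),np.sin(th)]);ey=np.array([-ex[1],ex[0]])
    C=cloud('side',np.load(f'pics/{tag}_d.npy')); q=C[...,:2]-o; X=q@ex*1e3;Y=q@ey*1e3;Z=C[...,2]*1e3
    def f(n,x0,x1,y0,y1,z0,z1):
        m=(X>x0)&(X<x1)&(Y>y0)&(Y<y1)&(Z>z0)&(Z<z1)
        if m.sum()<8: print(n,'few',m.sum());return
        for _ in range(3):
            a,b=np.polyfit(X[m],Y[m],1); m&=abs(Y-a*X-b)<2.5
        print(n,m.sum(),'y@mean',(Y[m].mean()).round(2),'xr',X[m].min().round(1),X[m].max().round(1),'slope deg',np.degrees(np.arctan(a)).round(2))
    f('fixed outer',-28,26,28,40,15,46); f('jaw face',-28,26,-40,4,25,46); f('guide',-20,30,-73,-60,20,37); f('blade near',-92,-36,-14,3,14,34)
E
python3 -c "
from h import *
faces('s3');faces('s4')"
```

```text
fixed outer 246 y@mean 34.25 xr -27.9 25.2 slope deg -0.27
jaw face 140 y@mean -21.09 xr -27.6 25.9 slope deg -0.76
guide 40 y@mean -65.52 xr -19.8 29.1 slope deg -0.17
blade near few 0
fixed outer 257 y@mean 34.22 xr -27.9 26.0 slope deg -0.68
jaw face 146 y@mean -21.08 xr -28.0 25.8 slope deg -1.7
guide 40 y@mean -65.8 xr -19.8 29.3 slope deg -0.96
blade near 148 y@mean -5.37 xr -90.9 -37.7 slope deg -0.12
```

>>> move_arm:
  deltas:
    - {"dx": 0.01,"dy": 0,"dz": 0,"ax": 0,"ay": 0,"az": 0.003}
    - {"dx": 0.01,"dy": 0,"dz": 0,"ax": 0,"ay": 0,"az": 0}
    - {"dx": 0.01,"dy": 0,"dz": 0,"ax": 0,"ay": 0,"az": 0}
    - {"dx": 0.01,"dy": 0,"dz": 0,"ax": 0,"ay": 0,"az": 0}

```text
time_s: 7.45
ee_pos: [0.503, -0.1293, 0.0354]
ee_rot: [0.998, -0.064, 0.0, -0.0]
force: [0.4, -0.0, -0.8]
opening: 0.254
```

>>> move_arm:
  deltas:
    - {"dx": 0.008,"dy": 0,"dz": 0,"ax": 0,"ay": 0,"az": 0}
    - {"dx": 0.006,"dy": -0.001,"dz": 0,"ax": 0,"ay": 0,"az": 0}
    - {"dx": 0,"dy": -0.0015,"dz": 0,"ax": 0,"ay": 0,"az": 0}
    - {"dx": 0,"dy": 0,"dz": 0,"ax": 0,"ay": 0,"az": 0}
    - {"dx": 0,"dy": 0,"dz": 0,"ax": 0,"ay": 0,"az": 0}

```text
time_s: 7.95
ee_pos: [0.5156, -0.1283, 0.0352]
ee_rot: [0.998, -0.064, -0.0, -0.0]
force: [0.9, 0.1, -1.4]
opening: 0.252
```

Run:
```python
from h import *
p,d=snap('side','s5'); cv2.imwrite('pics/s5d.png',cv2.convertScaleAbs(cv2.resize(p[110:170,275:375],None,fx=8,fy=8,interpolation=cv2.INTER_CUBIC),alpha=1.7))
state(); faces('s5')
```

```text
t 8.0 pos [ 0.5156 -0.1284  0.0353] yaw -7.32 tilt 0.02 F [-0.3   0.29 -2.73] op 0.252
fixed outer 248 y@mean 34.3 xr -27.7 25.9 slope deg -0.15
jaw face 22 y@mean -18.38 xr -21.8 25.5 slope deg -7.1
guide 45 y@mean -66.0 xr -19.4 29.3 slope deg -0.31
blade near 89 y@mean -2.59 xr -90.6 -36.4 slope deg -7.27
```

View pics/s5d.png

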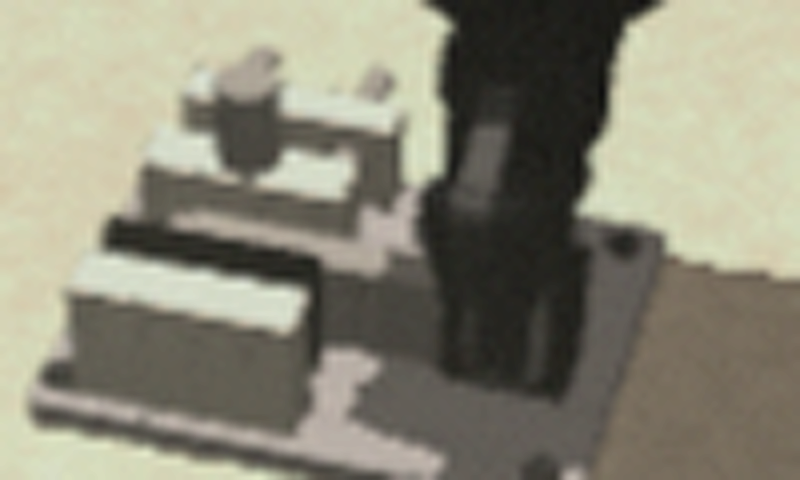

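>>> move_arm:
  deltas:
    - {"dx": 0,"dy": 0,"dz": 0.001,"ax": 0,"ay": 0,"az": 0}
    - {"dx": 0,"dy": 0,"dz": 0,"ax": 0,"ay": 0,"az": 0}
    - {"dx": 0,"dy": 0,"dz": 0,"ax": 0,"ay": 0,"az": 0}

```text
time_s: 8.3
ee_pos: [0.5159, -0.1285, 0.0343]
ee_rot: [0.998, -0.064, -0.0, -0.0]
force: [0.5, 0.8, -1.9]
opening: 0.25
```

>>> move_arm:
  deltas:
    - {"dx": 0,"dy": 0,"dz": 0,"ax": 0,"ay": 0,"az": 0}
    - {"dx": 0,"dy": 0,"dz": 0,"ax": 0,"ay": 0,"az": 0}
    - {"dx": 0,"dy": 0,"dz": 0,"ax": 0,"ay": 0,"az": 0}
    - {"dx": 0,"dy": 0,"dz": 0,"ax": 0,"ay": 0,"az": 0}
  fingers: 0.5

```text
time_s: 8.7
ee_pos: [0.5162, -0.1285, 0.0345]
ee_rot: [0.998, -0.064, 0.0, -0.0]
force: [0.4, 0.1, 0.1]
opening: 0.497
```

>>> move_arm:
  deltas:
    - {"dx": 0,"dy": 0,"dz": -0.02,"ax": 0,"ay": 0,"az": 0}
    - {"dx": 0,"dy": 0,"dz": -0.03,"ax": 0,"ay": 0,"az": 0}
    - {"dx": 0,"dy": 0,"dz": -0.03,"ax": 0,"ay": 0,"az": 0}
    - {"dx": 0,"dy": 0,"dz": -0.03,"ax": 0,"ay": 0,"az": 0}
    - {"dx": 0,"dy": 0,"dz": 0,"ax": 0,"ay": 0,"az": 0}

```text
time_s: 9.2
ee_pos: [0.5187, -0.1289, 0.149]
ee_rot: [0.998, -0.064, 0.004, 0.001]
force: [0.8, -0.2, -0.7]
opening: 0.506
```

Run:
```python
from h import *
p,d=snap('side','s6'); cv2.imwrite('pics/s6d.png',cv2.convertScaleAbs(cv2.resize(p[110:170,275:375],None,fx=8,fy=8,interpolation=cv2.INTER_CUBIC),alpha=1.7))
state(); faces('s6')
```

```text
t 9.25 pos [ 0.5175 -0.1287  0.1466] yaw -7.33 tilt 0.28 F [0.48 1.14 0.17] op 0.503
fixed outer 249 y@mean 34.26 xr -27.7 26.0 slope deg -0.85
jaw face 64 y@mean -20.33 xr -27.7 24.1 slope deg -0.36
guide 40 y@mean -65.61 xr -20.0 29.7 slope deg -1.34
blade near 141 y@mean -1.02 xr -91.6 -36.2 slope deg -7.87
```

View pics/s6d.png

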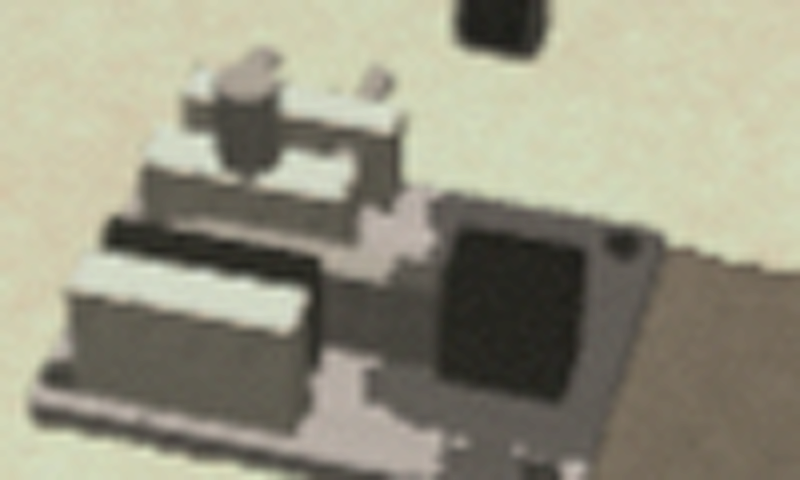

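Run:
```python
from h import *
print(robot.tcp_to_tips); to([.591,-.189,.145])
```

```text
0.014
t 9.25 pos [ 0.5175 -0.1287  0.1466] yaw -7.33 tilt 0.28 F [0.48 1.14 0.17] op 0.503
tool delta mm [80.6 50.4  2.1] units 1=1000mm az(world->tool) None
```

>>> move_arm:
  deltas:
    - {"dx": 0.027,"dy": 0.017,"dz": 0,"ax": 0,"ay": 0,"az": 0}
    - {"dx": 0.027,"dy": 0.017,"dz": 0,"ax": 0,"ay": 0,"az": 0}
    - {"dx": 0.027,"dy": 0.017,"dz": 0,"ax": 0,"ay": 0,"az": 0}
    - {"dx": 0,"dy": 0,"dz": 0,"ax": 0,"ay": 0,"az": 0}
    - {"dx": 0,"dy": 0,"dz": 0.02,"ax": 0,"ay": 0,"az": 0}
  fingers: 0

```text
time_s: 9.75
ee_pos: [0.5913, -0.1901, 0.125]
ee_rot: [0.998, -0.064, 0.001, 0.0]
force: [0.2, 0.9, 0.5]
opening: -0.001
```

>>> move_arm:
  deltas:
    - {"dx": 0,"dy": 0,"dz": 0.018,"ax": 0,"ay": 0,"az": 0}
    - {"dx": 0,"dy": 0,"dz": 0.018,"ax": 0,"ay": 0,"az": 0}
    - {"dx": 0,"dy": 0,"dz": 0.012,"ax": 0,"ay": 0,"az": 0}
    - {"dx": 0,"dy": 0,"dz": 0.005,"ax": 0,"ay": 0,"az": 0}
    - {"dx": 0,"dy": 0,"dz": 0,"ax": 0,"ay": 0,"az": 0}

```text
time_s: 10.25
ee_pos: [0.5893, -0.189, 0.0704]
ee_rot: [0.998, -0.064, -0.001, -0.0]
force: [1.0, 0.4, -0.5]
opening: 0.001
```

Run:
```python
from h import *
p,d=snap('side','s7'); cv2.imwrite('pics/s7d.png',cv2.convertScaleAbs(cv2.resize(p[90:170,275:375],None,fx=7,fy=7,interpolation=cv2.INTER_CUBIC),alpha=1.7))
to([.591,-.189,.071])
```

```text
t 10.3 pos [ 0.5899 -0.1893  0.0714] yaw -7.32 tilt 0.01 F [-0.13  0.46  0.2 ] op 0.001
tool delta mm [ 1.1 -0.4  0.4] units 1=1000mm az(world->tool) None
```

View pics/s7d.png

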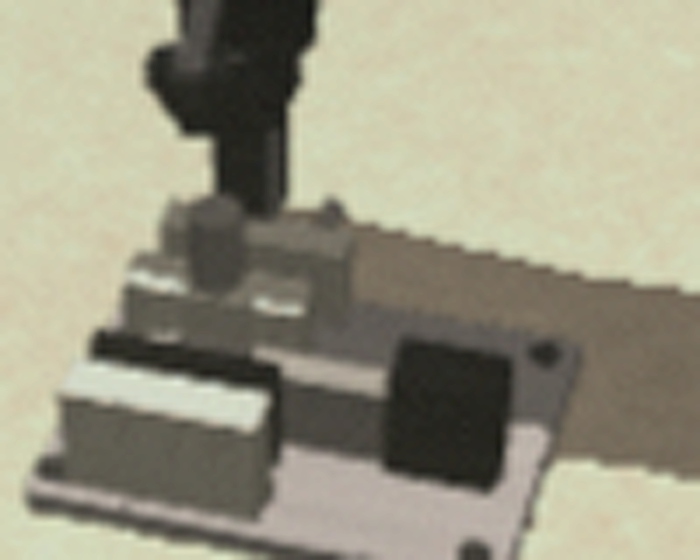

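>>> move_arm:
  deltas:
    - {"dx": 0,"dy": -0.003,"dz": 0,"ax": 0,"ay": 0,"az": 0}
    - {"dx": 0,"dy": -0.003,"dz": 0,"ax": 0,"ay": 0,"az": 0}
    - {"dx": 0,"dy": 0,"dz": 0,"ax": 0,"ay": 0,"az": 0}

```text
time_s: 10.6
ee_pos: [0.5912, -0.1825, 0.072]
ee_rot: [0.998, -0.063, 0.001, -0.0]
force: [-0.2, 0.8, -0.2]
opening: 0.003
```

>>> move_arm:
  deltas:
    - {"dx": 0,"dy": -0.002,"dz": 0,"ax": 0,"ay": 0,"az": 0}
    - {"dx": 0,"dy": -0.002,"dz": 0,"ax": 0,"ay": 0,"az": 0}
    - {"dx": 0,"dy": 0,"dz": 0,"ax": 0,"ay": 0,"az": 0}

```text
time_s: 10.9
ee_pos: [0.5911, -0.1808, 0.0717]
ee_rot: [0.998, -0.064, 0.0, 0.001]
force: [-0.5, -4.1, 1.1]
opening: -0.005
```

>>> move_arm:
  deltas:
    - {"dx": 0,"dy": -0.002,"dz": 0,"ax": 0,"ay": 0,"az": 0}
    - {"dx": 0,"dy": -0.002,"dz": 0,"ax": 0,"ay": 0,"az": 0}
    - {"dx": 0,"dy": 0,"dz": 0,"ax": 0,"ay": 0,"az": 0}

```text
time_s: 11.2
ee_pos: [0.5915, -0.1776, 0.0717]
ee_rot: [0.998, -0.065, 0.0, 0.001]
force: [0.2, -6.2, 2.4]
opening: -0.002
```

Run:
```python
from h import *
p,d=snap('side','s8'); cv2.imwrite('pics/s8d.png',cv2.convertScaleAbs(cv2.resize(p[90:170,275:375],None,fx=7,fy=7,interpolation=cv2.INTER_CUBIC),alpha=1.7))
state();faces('s7'); faces('s8')
```

```text
t 11.25 pos [ 0.5915 -0.1776  0.0717] yaw -7.43 tilt 0.13 F [-1.06 -6.81  1.73] op 0.0
fixed outer 250 y@mean 34.2 xr -28.0 25.8 slope deg -0.79
jaw face 70 y@mean -20.62 xr -28.0 24.2 slope deg -0.74
guide 46 y@mean -65.55 xr -19.3 29.2 slope deg -1.04
blade near 142 y@mean -1.09 xr -91.9 -36.3 slope deg -7.14
fixed outer 247 y@mean 34.21 xr -27.8 25.8 slope deg -0.64
jaw face 77 y@mean -17.21 xr -26.4 25.3 slope deg -1.83
guide 53 y@mean -65.98 xr -20.0 29.8 slope deg -0.79
blade near 151 y@mean -1.21 xr -92.0 -36.5 slope deg -7.76
```

View pics/s8d.png

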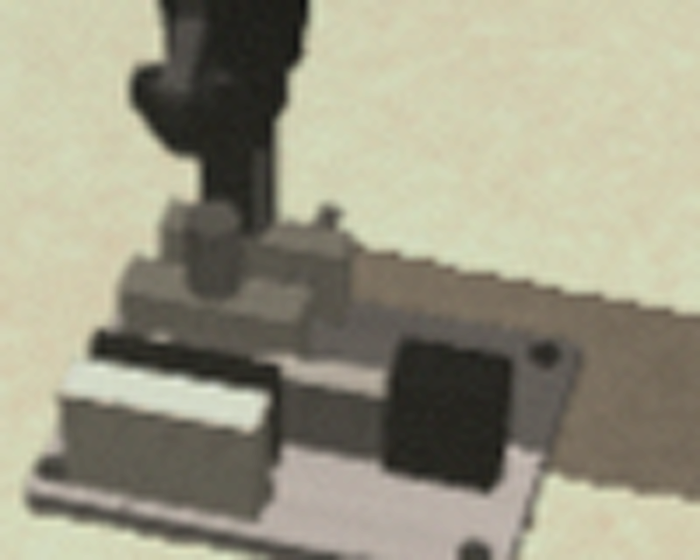

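>>> move_arm:
  deltas:
    - {"dx": 0,"dy": -0.002,"dz": 0,"ax": 0,"ay": 0,"az": 0}
    - {"dx": 0,"dy": -0.001,"dz": 0,"ax": 0,"ay": 0,"az": 0}
    - {"dx": 0,"dy": 0,"dz": 0,"ax": 0,"ay": 0,"az": 0}

```text
time_s: 11.55
ee_pos: [0.5918, -0.1751, 0.0717]
ee_rot: [0.998, -0.065, 0.0, 0.001]
force: [-0.3, -7.2, 2.8]
opening: 0.002
```

>>> move_arm:
  deltas:
    - {"dx": 0,"dy": -0.001,"dz": 0,"ax": 0,"ay": 0,"az": 0}
    - {"dx": 0,"dy": -0.001,"dz": 0,"ax": 0,"ay": 0,"az": 0}
    - {"dx": 0,"dy": 0,"dz": 0,"ax": 0,"ay": 0,"az": 0}

```text
time_s: 11.85
ee_pos: [0.5921, -0.1734, 0.0717]
ee_rot: [0.998, -0.065, 0.0, 0.001]
force: [-0.4, -7.9, 2.2]
opening: -0.003
```

>>> move_arm:
  deltas:
    - {"dx": 0,"dy": -0.001,"dz": 0,"ax": 0,"ay": 0,"az": 0}
    - {"dx": 0,"dy": 0,"dz": 0,"ax": 0,"ay": 0,"az": 0}
    - {"dx": 0,"dy": 0,"dz": 0,"ax": 0,"ay": 0,"az": 0}

```text
time_s: 12.15
ee_pos: [0.5922, -0.1724, 0.0717]
ee_rot: [0.998, -0.065, 0.0, 0.001]
force: [-0.7, -6.9, 1.3]
opening: 0.001
```

Run:
```python
from h import *
p,d=snap('side','s9'); cv2.imwrite('pics/s9d.png',cv2.convertScaleAbs(cv2.resize(p[90:170,275:375],None,fx=7,fy=7,interpolation=cv2.INTER_CUBIC),alpha=1.7))
s,R=state(); faces('s9'); q=s['ee_pos'][:2]-[.5994,-.1277]; th=np.radians(-7.2); print('tcp y',1e3*(q@[-np.sin(th),np.cos(th)]))
```

```text
t 12.2 pos [ 0.5922 -0.1724  0.0717] yaw -7.48 tilt 0.17 F [-0.87 -7.71  1.27] op -0.0
fixed outer 250 y@mean 34.3 xr -27.7 25.3 slope deg -0.49
jaw face 79 y@mean -12.82 xr -27.4 25.8 slope deg -0.2
guide 56 y@mean -65.6 xr -19.8 29.9 slope deg -2.73
blade near 105 y@mean -0.04 xr -90.6 -37.1 slope deg -4.32
tcp y -45.29259216916111
```

View pics/s9d.png

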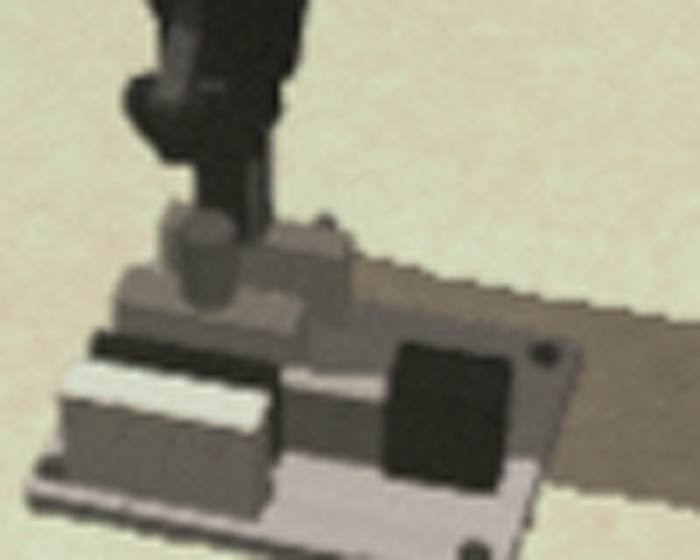

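>>> move_arm:
  deltas:
    - {"dx": 0,"dy": -0.001,"dz": 0,"ax": 0,"ay": 0,"az": 0}
    - {"dx": 0,"dy": 0,"dz": 0,"ax": 0,"ay": 0,"az": 0}
    - {"dx": 0,"dy": 0,"dz": 0,"ax": 0,"ay": 0,"az": 0}

```text
time_s: 12.5
ee_pos: [0.5922, -0.1718, 0.0717]
ee_rot: [0.998, -0.065, 0.0, 0.002]
force: [-0.4, -9.2, 2.2]
opening: 0.002
```

>>> move_arm:
  deltas:
    - {"dx": 0,"dy": -0.001,"dz": 0,"ax": 0,"ay": 0,"az": 0}
    - {"dx": 0,"dy": 0,"dz": 0,"ax": 0,"ay": 0,"az": 0}
    - {"dx": 0,"dy": 0,"dz": 0,"ax": 0,"ay": 0,"az": 0}

```text
time_s: 12.8
ee_pos: [0.5923, -0.1711, 0.0717]
ee_rot: [0.998, -0.066, 0.0, 0.002]
force: [-0.8, -9.3, 1.9]
opening: 0.002
```

Run:
```python
from h import *
snap('side','s10')
s,R=state(); faces('s10'); q=s['ee_pos'][:2]-[.5994,-.1277]; th=np.radians(-7.2); print('tcp y',1e3*(q@[-np.sin(th),np.cos(th)]))
```

```text
t 12.85 pos [ 0.5923 -0.1711  0.0717] yaw -7.51 tilt 0.2 F [-0.6  -9.39  1.56] op -0.001
fixed outer 251 y@mean 34.1 xr -27.6 25.6 slope deg -0.5
jaw face 80 y@mean -11.67 xr -27.9 24.7 slope deg 0.15
guide 56 y@mean -66.11 xr -19.7 29.5 slope deg -0.47
blade near 80 y@mean 0.4 xr -87.9 -37.3 slope deg -1.4
tcp y -43.93755315622737
```

>>> move_arm:
  deltas:
    - {"dx": 0,"dy": -0.001,"dz": 0,"ax": 0,"ay": 0,"az": 0}
    - {"dx": 0,"dy": 0,"dz": 0,"ax": 0,"ay": 0,"az": 0}
    - {"dx": 0,"dy": 0,"dz": 0,"ax": 0,"ay": 0,"az": 0}

```text
time_s: 13.15
ee_pos: [0.5924, -0.1703, 0.0717]
ee_rot: [0.998, -0.066, 0.0, 0.002]
force: [-1.2, -9.3, 0.7]
opening: -0.005
```

Run:
```python
from h import *
for t in('s11','s11b','s11c'):
  snap('side',t)
  s,R=state(); faces(t)
q=s['ee_pos'][:2]-[.5994,-.1277]; th=np.radians(-7.2); print('tcp y',1e3*(q@[-np.sin(th),np.cos(th)]))
```

```text
t 13.2 pos [ 0.5924 -0.1703  0.0717] yaw -7.52 tilt 0.21 F [-1.35 -9.25  0.12] op -0.002
fixed outer 250 y@mean 34.26 xr -27.9 25.7 slope deg -0.48
jaw face 81 y@mean -10.5 xr -27.8 25.4 slope deg -0.24
guide 63 y@mean -65.53 xr -19.7 29.2 slope deg 0.18
blade near 68 y@mean 1.16 xr -61.1 -36.2 slope deg 0.22
t 13.25 pos [ 0.5925 -0.1703  0.0717] yaw -7.52 tilt 0.21 F [-1.61 -9.49  1.57] op -0.004
fixed outer 246 y@mean 34.29 xr -27.9 25.6 slope deg -0.46
jaw face 76 y@mean -10.78 xr -27.8 25.7 slope deg -0.91
guide 58 y@mean -65.64 xr -19.9 29.6 slope deg -0.37
blade near 69 y@mean 1.42 xr -60.9 -36.0 slope deg 0.35
t 13.3 pos [ 0.5924 -0.1702  0.0717] yaw -7.52 tilt 0.21 F [-0.84 -8.88  2.48] op 0.001
fixed outer 250 y@mean 34.26 xr -28.0 25.6 slope deg -0.4
jaw face 75 y@mean -10.73 xr -27.9 25.2 slope deg -1.41
guide 58 y@mean -65.98 xr -19.5 29.7 slope deg -1.82
blade near 74 y@mean 1.38 xr -61.3 -36.1 slope deg -0.25
tcp y -43.08723491256095
```

>>> move_arm:
  deltas:
    - {"dx": 0,"dy": -0.001,"dz": 0,"ax": 0,"ay": 0,"az": 0}
    - {"dx": 0,"dy": -0.001,"dz": 0,"ax": 0,"ay": 0,"az": 0}
    - {"dx": 0,"dy": 0,"dz": 0,"ax": 0,"ay": 0,"az": 0}
    - {"dx": 0,"dy": 0,"dz": 0,"ax": 0,"ay": 0,"az": 0}

```text
time_s: 13.7
ee_pos: [0.5926, -0.1689, 0.0717]
ee_rot: [0.998, -0.066, 0.0, 0.002]
force: [-0.7, -10.9, 1.1]
opening: -0.002
```

Run:
```python
from h import *
for t in('s12','s12b','s12c'):
  snap('side',t)
  s,R=state(); faces(t)
q=s['ee_pos'][:2]-[.5994,-.1277]; th=np.radians(-7.2); print('tcp y',1e3*(q@[-np.sin(th),np.cos(th)]))
```

```text
t 13.75 pos [ 0.5926 -0.1689  0.0717] yaw -7.55 tilt 0.25 F [-1.19 -9.72  0.92] op -0.001
fixed outer 253 y@mean 34.43 xr -27.9 25.7 slope deg -0.2
jaw face 73 y@mean -9.28 xr -28.0 25.0 slope deg -0.56
guide 55 y@mean -65.85 xr -19.7 29.5 slope deg -1.62
blade near 39 y@mean 2.15 xr -61.1 -36.2 slope deg -0.14
t 13.8 pos [ 0.5926 -0.1689  0.0717] yaw -7.55 tilt 0.25 F [ -0.24 -10.59   1.52] op 0.002
fixed outer 251 y@mean 34.24 xr -27.7 25.8 slope deg 0.05
jaw face 66 y@mean -9.47 xr -26.0 25.7 slope deg -0.72
guide 58 y@mean -65.49 xr -19.6 29.5 slope deg -0.56
blade near 37 y@mean 2.04 xr -61.3 -36.1 slope deg 1.01
t 13.85 pos [ 0.5926 -0.1689  0.0717] yaw -7.55 tilt 0.25 F [ -1.1  -10.96   1.49] op 0.003
fixed outer 247 y@mean 34.33 xr -27.5 25.7 slope deg -0.22
jaw face 72 y@mean -9.17 xr -26.8 25.3 slope deg -1.29
guide 57 y@mean -65.79 xr -19.8 29.5 slope deg -1.17
blade near 37 y@mean 2.18 xr -61.2 -38.3 slope deg 0.31
tcp y -41.704391628952976
```

>>> move_arm:
  deltas:
    - {"dx": 0,"dy": 0.005,"dz": 0,"ax": 0,"ay": 0,"az": 0}
    - {"dx": 0,"dy": 0.005,"dz": 0,"ax": 0,"ay": 0,"az": 0}
    - {"dx": 0,"dy": 0.005,"dz": -0.02,"ax": 0,"ay": 0,"az": 0}
    - {"dx": 0,"dy": 0,"dz": -0.03,"ax": 0,"ay": 0,"az": 0}
    - {"dx": 0,"dy": 0,"dz": -0.025,"ax": 0,"ay": 0,"az": 0}

```text
time_s: 14.35
ee_pos: [0.5912, -0.1788, 0.1473]
ee_rot: [0.998, -0.064, -0.0, -0.001]
force: [1.3, -0.6, 0.3]
opening: -0.001
```

>>> move_arm:
  deltas:
    - {"dx": 0,"dy": 0,"dz": 0,"ax": 0,"ay": 0,"az": 0}
    - {"dx": 0,"dy": 0,"dz": 0,"ax": 0,"ay": 0,"az": 0}
    - {"dx": 0,"dy": 0,"dz": 0,"ax": 0,"ay": 0,"az": 0}
    - {"dx": 0,"dy": 0,"dz": 0,"ax": 0,"ay": 0,"az": 0}

```text
time_s: 14.75
ee_pos: [0.5905, -0.1791, 0.145]
ee_rot: [0.998, -0.064, -0.001, -0.0]
force: [-0.2, 0.3, -0.2]
opening: 0.002
```

Run:
```python
from h import *
for t in('s13','s13b','s13c'):
  p,d=snap('side',t); faces(t)
cv2.imwrite('pics/s13d.png',cv2.convertScaleAbs(cv2.resize(p[90:170,275:375],None,fx=7,fy=7,interpolation=cv2.INTER_CUBIC),alpha=1.7))
state()
p,d=snap('top','t13'); cv2.imwrite('pics/t13d.png',cv2.convertScaleAbs(cv2.resize(p[138:222,375:455],None,fx=7,fy=7,interpolation=cv2.INTER_CUBIC),alpha=1.7))
```

```text
fixed outer 249 y@mean 34.24 xr -27.9 25.4 slope deg 0.06
jaw face 78 y@mean -9.38 xr -27.9 24.7 slope deg -0.68
guide 61 y@mean -65.77 xr -20.0 29.8 slope deg -1.07
blade near 42 y@mean 2.29 xr -61.1 -36.0 slope deg 0.26
fixed outer 254 y@mean 34.21 xr -27.9 25.4 slope deg -0.46
jaw face 78 y@mean -9.65 xr -27.9 25.1 slope deg -1.05
guide 58 y@mean -65.61 xr -19.4 29.7 slope deg 0.19
blade near 29 y@mean 2.18 xr -61.3 -36.0 slope deg 1.33
fixed outer 249 y@mean 34.2 xr -27.9 25.6 slope deg -0.71
jaw face 80 y@mean -9.33 xr -28.0 24.9 slope deg 0.29
guide 58 y@mean -65.31 xr -19.7 29.5 slope deg -1.97
blade near 44 y@mean 2.12 xr -61.0 -36.0 slope deg 0.45
t 14.9 pos [ 0.5908 -0.1793  0.1455] yaw -7.32 tilt 0.08 F [-0.84  0.66  0.27] op 0.0
```

View pics/s13d.png

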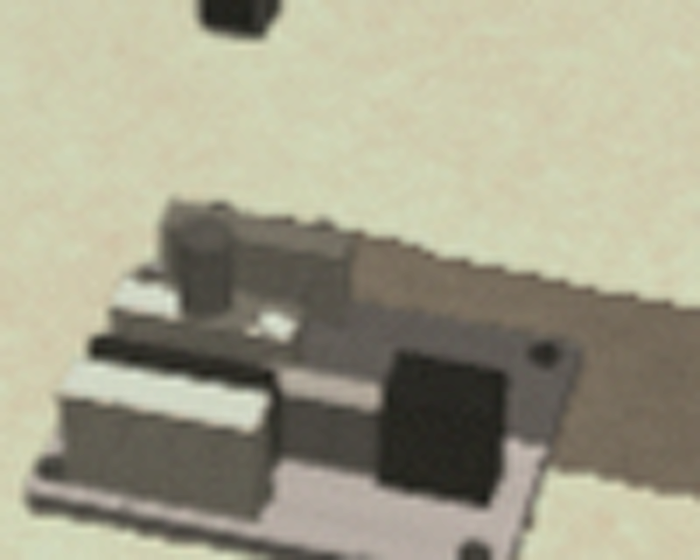

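View pics/t13d.png

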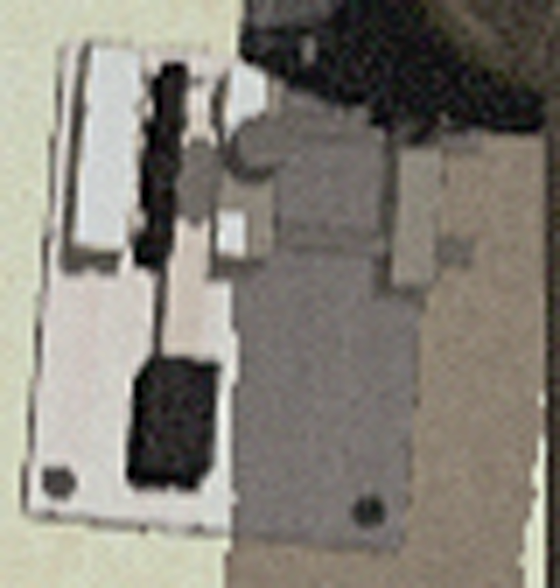

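Run:
```python
from h import *
o=np.array([.5994,-.1277]);th=np.radians(-7.2);ex=np.array([np.cos(th),np.sin(th)]);ey=np.array([-ex[1],ex[0]])
for tag in('s6','s13','s13b','s13c'):
    C=cloud('side',np.load(f'pics/{tag}_d.npy')); q=C[...,:2]-o; X=q@ex*1e3;Y=q@ey*1e3;Z=C[...,2]*1e3
    for nm,b in(('handle',(-98,-66,-8,16,16,44)),('blade',(-58,-36,-8,12,14,34)),):
        m=(X>b[0])&(X<b[1])&(Y>b[2])&(Y<b[3])&(Z>b[4])&(Z<b[5])
        for _ in range(3): a,c=np.polyfit(X[m],Y[m],1); m&=abs(Y-a*X-c)<2
        print(tag,nm,m.sum(),Y[m].mean().round(2),np.degrees(np.arctan(a)).round(2))
    m=(X>-110)&(X<-55)&(Y>-25)&(Y<20)&(Z>24)&(Z<44)&(cv2.imread(f'pics/{tag}.png').max(2)<35); print('handle X',np.percentile(X[m],[1,50,99]).round(1), 'Ymax')
for p in([.5159,-.1285],[.5162,-.1285]): q=np.array(p)-o; print(q@ex*1e3,q@ey*1e3)
s=robot.read_state();q=s['ee_pos'][:2]-o; print('now',q@ex*1e3,q@ey*1e3)
```

```text
s6 handle 133 0.95 -0.86
s6 blade 61 -4.01 -0.9
handle X [-98.7 -83.1 -64.5] Ymax
s13 handle 137 7.68 0.69
s13 blade 64 2.56 -1.27
handle X [-98.6 -82.4 -64.6] Ymax
s13b handle 138 7.61 -1.1
s13b blade 60 2.96 1.8
handle X [-98.5 -82.4 -64.4] Ymax
s13c handle 135 7.69 0.15
s13c blade 59 2.37 -0.92
handle X [-98.5 -83.3 -64.3] Ymax
-82.74131097290747 -11.259016763670985
-82.44367656251316 -11.221416793601698
now -1.9724448501952734 -52.32062862963122
```

>>> move_arm:
  deltas:
    - {"dx": -0.027,"dy": -0.016,"dz": 0,"ax": 0,"ay": 0,"az": 0}
    - {"dx": -0.027,"dy": -0.016,"dz": 0,"ax": 0,"ay": 0,"az": 0}
    - {"dx": -0.027,"dy": -0.016,"dz": 0,"ax": 0,"ay": 0,"az": 0}
    - {"dx": 0,"dy": 0,"dz": 0,"ax": 0,"ay": 0,"az": 0}
    - {"dx": 0,"dy": 0,"dz": 0.03,"ax": 0,"ay": 0,"az": 0}
  fingers: 0.5

```text
time_s: 15.45
ee_pos: [0.5197, -0.1217, 0.12]
ee_rot: [0.998, -0.063, 0.004, 0.001]
force: [0.7, -0.9, 0.8]
opening: 0.495
```

>>> move_arm:
  deltas:
    - {"dx": 0,"dy": 0,"dz": 0.02,"ax": 0,"ay": 0,"az": 0}
    - {"dx": 0,"dy": 0,"dz": 0,"ax": 0,"ay": 0,"az": 0}
    - {"dx": 0,"dy": 0,"dz": 0,"ax": 0,"ay": 0,"az": 0}

```text
time_s: 15.75
ee_pos: [0.5172, -0.1217, 0.0966]
ee_rot: [0.998, -0.064, -0.0, -0.0]
force: [-0.3, 0.0, 0.6]
opening: 0.5
```

Run:
```python
from h import *
o=np.array([.5994,-.1277]);th=np.radians(-7.2);ex=np.array([np.cos(th),np.sin(th)]);ey=np.array([-ex[1],ex[0]])
to(np.r_[o+ex*-.0826+ey*-.0045,.0345],-7.2)
```

```text
t 15.75 pos [ 0.5172 -0.1217  0.0966] yaw -7.34 tilt 0.03 F [-0.26  0.    0.62] op 0.5
tool delta mm [-0.2  0.2 62.1] units 1=1000mm az(world->tool) -0.0007604924334519166
```

>>> move_arm:
  deltas:
    - {"dx": 0,"dy": 0,"dz": 0.015,"ax": 0,"ay": 0,"az": 0}
    - {"dx": 0,"dy": 0,"dz": 0.015,"ax": 0,"ay": 0,"az": 0}
    - {"dx": 0,"dy": 0,"dz": 0.015,"ax": 0,"ay": 0,"az": 0}
    - {"dx": 0,"dy": 0,"dz": 0.01,"ax": 0,"ay": 0,"az": 0}
    - {"dx": 0,"dy": 0,"dz": 0.006,"ax": 0,"ay": 0,"az": 0}

```text
time_s: 16.25
ee_pos: [0.5174, -0.1217, 0.0355]
ee_rot: [0.998, -0.064, 0.0, 0.0]
force: [-0.3, -0.0, 0.7]
opening: 0.499
```

>>> move_arm:
  deltas:
    - {"dx": 0,"dy": 0,"dz": 0,"ax": 0,"ay": 0,"az": 0}
    - {"dx": 0,"dy": 0,"dz": 0,"ax": 0,"ay": 0,"az": 0}
    - {"dx": 0,"dy": 0,"dz": 0,"ax": 0,"ay": 0,"az": 0}

```text
time_s: 16.55
ee_pos: [0.5175, -0.1216, 0.0361]
ee_rot: [0.998, -0.064, 0.001, 0.0]
force: [-0.4, 0.1, -0.1]
opening: 0.499
```

Run:
```python
from h import *
p,d=snap('top','t14'); cv2.imwrite('pics/t14d.png',cv2.convertScaleAbs(cv2.resize(p[138:222,375:455],None,fx=7,fy=7,interpolation=cv2.INTER_CUBIC),alpha=1.7))
state()
```

```text
t 16.6 pos [ 0.5174 -0.1216  0.0361] yaw -7.33 tilt 0.07 F [-0.33 -0.56 -0.32] op 0.499
```

View pics/t14d.png

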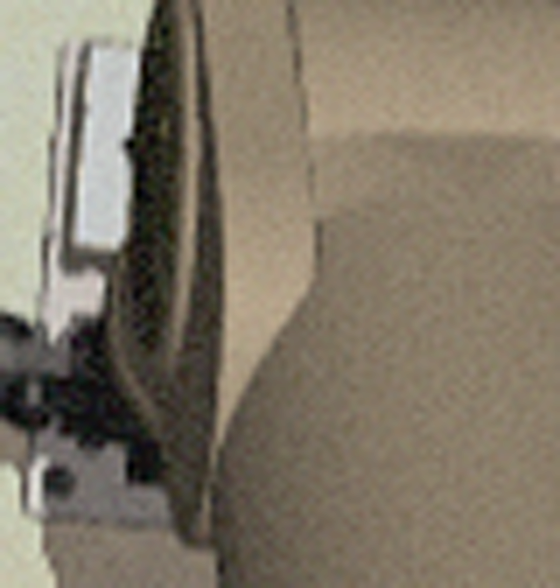

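Top view is blocked by the arm; proceed to grip and watch the force.

>>> move_arm:
  deltas:
    - {"dx": 0,"dy": 0,"dz": 0.0015,"ax": 0,"ay": 0,"az": 0}
    - {"dx": 0,"dy": 0,"dz": 0,"ax": 0,"ay": 0,"az": 0}
    - {"dx": 0,"dy": 0,"dz": 0,"ax": 0,"ay": 0,"az": 0}
    - {"dx": 0,"dy": 0,"dz": 0,"ax": 0,"ay": 0,"az": 0}
    - {"dx": 0,"dy": 0,"dz": 0,"ax": 0,"ay": 0,"az": 0}
  fingers: 0
  newtons: 30

```text
time_s: 17.1
ee_pos: [0.5171, -0.1216, 0.034]
ee_rot: [0.998, -0.064, 0.0, 0.0]
force: [-1.2, -1.0, 2.8]
opening: 0.253
```

Run:
```python
from h import *
for t in('s15','s15b'):
    snap('side',t);faces(t);state()
```

```text
fixed outer 257 y@mean 34.25 xr -27.8 25.4 slope deg -0.1
jaw face 68 y@mean -9.34 xr -25.9 25.3 slope deg -0.39
guide 60 y@mean -65.66 xr -19.9 29.8 slope deg -1.61
blade near 33 y@mean 2.24 xr -61.4 -38.1 slope deg -1.8
t 17.15 pos [ 0.5171 -0.1217  0.0341] yaw -7.33 tilt 0.03 F [-0.93 -1.    3.23] op 0.256
fixed outer 249 y@mean 34.14 xr -28.0 25.7 slope deg -0.58
jaw face 76 y@mean -9.69 xr -27.9 25.5 slope deg -0.1
guide 61 y@mean -65.73 xr -19.5 29.4 slope deg -1.59
blade near 38 y@mean 2.15 xr -61.2 -38.4 slope deg -0.36
t 17.2 pos [ 0.5171 -0.1217  0.034 ] yaw -7.34 tilt 0.02 F [-0.88 -1.23  4.62] op 0.25
```

>>> move_arm:
  deltas:
    - {"dx": -0.005,"dy": 0,"dz": -0.0005,"ax": 0,"ay": 0,"az": 0}
    - {"dx": -0.005,"dy": 0,"dz": 0,"ax": 0,"ay": 0,"az": 0}
    - {"dx": -0.005,"dy": 0,"dz": 0,"ax": 0,"ay": 0,"az": 0}
    - {"dx": -0.005,"dy": 0,"dz": 0,"ax": 0,"ay": 0,"az": 0}
    - {"dx": -0.005,"dy": 0,"dz": 0,"ax": 0,"ay": 0,"az": 0}

```text
time_s: 17.7
ee_pos: [0.4916, -0.1183, 0.0343]
ee_rot: [0.998, -0.064, 0.0, -0.0]
force: [3.0, -2.4, -2.3]
opening: 0.253
```

>>> move_arm:
  deltas:
    - {"dx": -0.004,"dy": 0,"dz": 0,"ax": 0,"ay": 0,"az": 0}
    - {"dx": 0,"dy": 0,"dz": 0,"ax": 0,"ay": 0,"az": 0}

```text
time_s: 17.9
ee_pos: [0.4871, -0.1177, 0.0342]
ee_rot: [0.998, -0.064, -0.001, -0.0]
force: [-1.5, -1.1, 1.7]
opening: 0.249
```

Run:
```python
from h import *
for t in('s16','s16b'):
    p,d=snap('side',t);faces(t);state()
cv2.imwrite('pics/s16d.png',cv2.convertScaleAbs(cv2.resize(p[90:170,275:375],None,fx=7,fy=7,interpolation=cv2.INTER_CUBIC),alpha=1.7))
```

```text
fixed outer 247 y@mean 34.27 xr -27.9 25.6 slope deg -0.49
jaw face 74 y@mean -9.51 xr -26.6 24.9 slope deg -1.1
guide 64 y@mean -65.69 xr -20.0 29.7 slope deg -1.32
blade near 54 y@mean 2.34 xr -90.8 -36.1 slope deg -0.49
t 17.95 pos [ 0.4871 -0.1178  0.0341] yaw -7.34 tilt 0.1 F [-2.73 -1.21 -0.89] op 0.253
fixed outer 247 y@mean 34.25 xr -27.7 25.7 slope deg -0.57
jaw face 73 y@mean -9.28 xr -26.4 25.2 slope deg -0.94
guide 65 y@mean -65.68 xr -19.7 29.4 slope deg -0.11
blade near 64 y@mean 2.27 xr -90.3 -36.1 slope deg -0.45
t 18.0 pos [ 0.4872 -0.1177  0.0341] yaw -7.33 tilt 0.1 F [-3.59 -1.36  0.49] op 0.255
```

View pics/s16d.png

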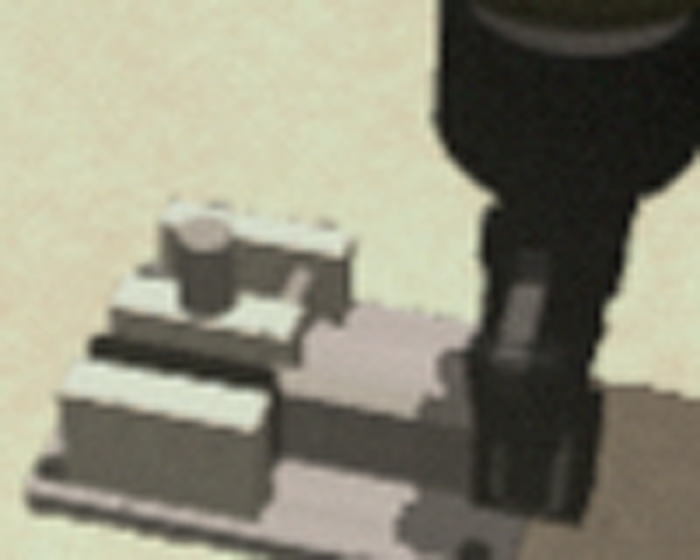

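>>> move_arm:
  deltas:
    - {"dx": -0.006,"dy": 0,"dz": 0,"ax": 0,"ay": 0,"az": 0}
    - {"dx": -0.006,"dy": 0,"dz": 0,"ax": 0,"ay": 0,"az": 0}
    - {"dx": -0.008,"dy": 0,"dz": 0,"ax": 0,"ay": 0,"az": 0}
    - {"dx": -0.01,"dy": 0,"dz": 0,"ax": 0,"ay": 0,"az": 0}
    - {"dx": -0.01,"dy": 0,"dz": 0,"ax": 0,"ay": 0,"az": 0}

```text
time_s: 18.5
ee_pos: [0.4472, -0.1123, 0.0342]
ee_rot: [0.998, -0.064, -0.0, -0.0]
force: [-0.7, 0.0, -1.4]
opening: 0.252
```

Run:
```python
from h import *
for t in('s17','s17b'):
    p,d=snap('side',t);faces(t);state()
cv2.imwrite('pics/s17d.png',cv2.convertScaleAbs(cv2.resize(p[90:170,275:375],None,fx=7,fy=7,interpolation=cv2.INTER_CUBIC),alpha=1.7))
```

```text
fixed outer 255 y@mean 34.3 xr -27.8 26.0 slope deg -0.15
jaw face 57 y@mean -9.56 xr -27.6 25.2 slope deg -0.66
guide 64 y@mean -65.52 xr -19.1 29.6 slope deg -0.01
blade near 42 y@mean 1.89 xr -88.3 -53.5 slope deg -3.19
t 18.55 pos [ 0.4457 -0.1122  0.034 ] yaw -7.31 tilt 0.12 F [-4.96  1.82  5.25] op 0.251
fixed outer 249 y@mean 34.35 xr -27.8 25.9 slope deg -0.41
jaw face 55 y@mean -9.42 xr -28.0 24.8 slope deg -0.41
guide 60 y@mean -65.43 xr -19.6 29.5 slope deg -0.92
blade near 36 y@mean 2.01 xr -89.9 -55.7 slope deg -3.07
t 18.6 pos [ 0.4466 -0.1124  0.0342] yaw -7.32 tilt 0.08 F [-0.76 -0.49 -1.45] op 0.255
```

View pics/s17d.png

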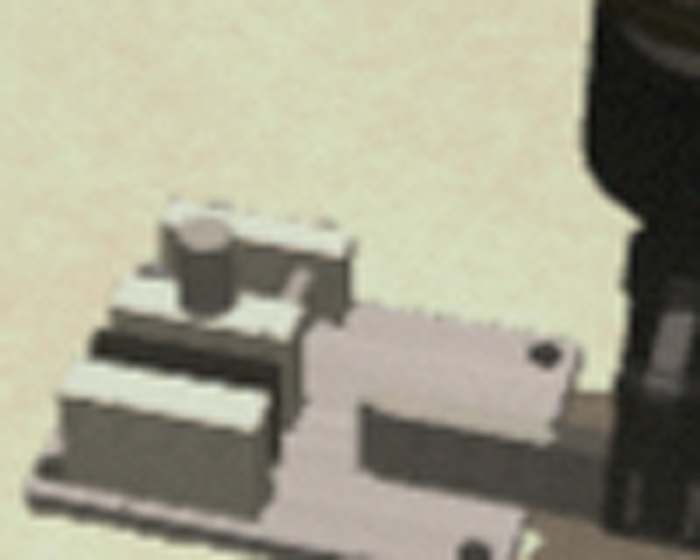

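>>> move_arm:
  deltas:
    - {"dx": 0,"dy": 0,"dz": -0.015,"ax": 0,"ay": 0,"az": 0}
    - {"dx": 0,"dy": 0,"dz": -0.02,"ax": 0,"ay": 0,"az": 0}
    - {"dx": 0,"dy": 0,"dz": -0.02,"ax": 0,"ay": 0,"az": 0}
    - {"dx": 0,"dy": 0,"dz": -0.02,"ax": 0,"ay": 0,"az": 0}
    - {"dx": 0,"dy": 0,"dz": -0.01,"ax": 0,"ay": 0,"az": 0}

```text
time_s: 19.1
ee_pos: [0.4492, -0.1128, 0.1209]
ee_rot: [0.998, -0.064, 0.001, 0.0]
force: [-0.7, 0.3, -2.6]
opening: 0.253
```

>>> move_arm:
  deltas:
    - {"dx": 0.013,"dy": -0.038,"dz": 0,"ax": 0,"ay": 0,"az": 0}
    - {"dx": 0.013,"dy": -0.038,"dz": 0,"ax": 0,"ay": 0,"az": 0}
    - {"dx": 0.013,"dy": -0.038,"dz": 0,"ax": 0,"ay": 0,"az": 0}
    - {"dx": 0.013,"dy": -0.038,"dz": 0,"ax": 0,"ay": 0,"az": 0}
    - {"dx": 0.013,"dy": -0.038,"dz": 0,"ax": 0,"ay": 0,"az": 0}

```text
time_s: 19.6
ee_pos: [0.5375, 0.0688, 0.1188]
ee_rot: [0.998, -0.064, -0.0, 0.0]
force: [1.2, -0.2, -1.5]
opening: 0.248
```

>>> move_arm:
  deltas:
    - {"dx": 0.013,"dy": -0.038,"dz": 0,"ax": 0,"ay": 0,"az": 0}
    - {"dx": 0.013,"dy": -0.038,"dz": 0,"ax": 0,"ay": 0,"az": 0}
    - {"dx": 0,"dy": 0,"dz": 0,"ax": 0,"ay": 0,"az": -0.027}
    - {"dx": 0,"dy": 0,"dz": 0,"ax": 0,"ay": 0,"az": -0.027}
    - {"dx": 0,"dy": 0,"dz": 0,"ax": 0,"ay": 0,"az": -0.027}

```text
time_s: 20.1
ee_pos: [0.5723, 0.1399, 0.1183]
ee_rot: [0.998, 0.065, -0.001, 0.0]
force: [-0.2, -0.2, -1.8]
opening: 0.249
```

>>> move_arm:
  deltas:
    - {"dx": 0,"dy": 0,"dz": 0,"ax": 0,"ay": 0,"az": -0.027}
    - {"dx": 0,"dy": 0,"dz": 0,"ax": 0,"ay": 0,"az": -0.027}
    - {"dx": 0,"dy": 0,"dz": 0,"ax": 0,"ay": 0,"az": 0}
    - {"dx": 0,"dy": 0,"dz": 0,"ax": 0,"ay": 0,"az": 0}

```text
time_s: 20.5
ee_pos: [0.5724, 0.1394, 0.1188]
ee_rot: [0.989, 0.146, -0.0, -0.0]
force: [0.7, 0.2, -3.2]
opening: 0.253
```

Run:
```python
from h import *
to([.571,.1415,.0275],17)
p,d=snap('side','s18'); cv2.imwrite('pics/s18c.png',cv2.convertScaleAbs(cv2.resize(p[150:325,200:340],None,fx=4,fy=4),alpha=1.7))
```

```text
t 20.5 pos [0.5724 0.1394 0.1188] yaw 16.82 tilt 0.05 F [ 0.7   0.23 -3.18] op 0.253
tool delta mm [-0.7 -2.4 91.3] units 1=1000mm az(world->tool) -0.0009908667978891117
```

View pics/s18c.png

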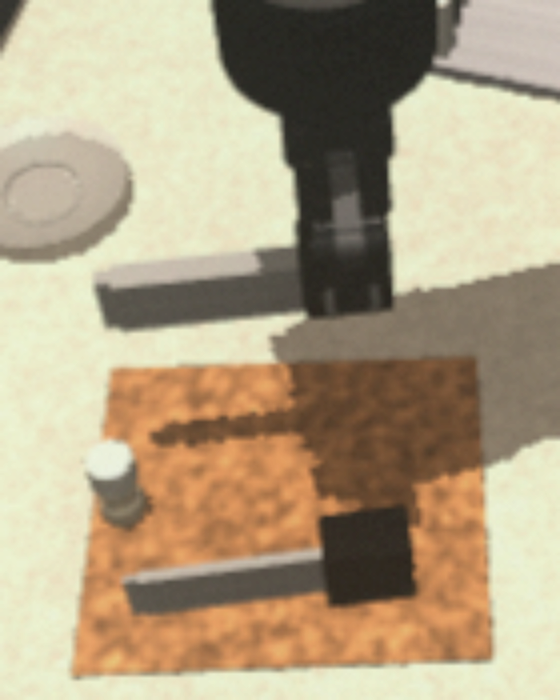

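>>> move_arm:
  deltas:
    - {"dx": -0.003,"dy": -0.002,"dz": 0.02,"ax": 0,"ay": 0,"az": 0}
    - {"dx": 0,"dy": 0,"dz": 0.02,"ax": 0,"ay": 0,"az": 0}
    - {"dx": 0,"dy": 0,"dz": 0.02,"ax": 0,"ay": 0,"az": 0}
    - {"dx": 0,"dy": 0,"dz": 0.015,"ax": 0,"ay": 0,"az": 0}
    - {"dx": 0,"dy": 0,"dz": 0.008,"ax": 0,"ay": 0,"az": 0}

```text
time_s: 21.05
ee_pos: [0.5685, 0.1403, 0.0348]
ee_rot: [0.989, 0.147, -0.001, 0.0]
force: [-0.5, -0.2, -2.0]
opening: 0.253
```

>>> move_arm:
  deltas:
    - {"dx": 0,"dy": 0,"dz": 0.003,"ax": 0,"ay": 0,"az": 0}
    - {"dx": 0,"dy": 0,"dz": 0.002,"ax": 0,"ay": 0,"az": 0}
    - {"dx": 0,"dy": 0,"dz": 0,"ax": 0,"ay": 0,"az": 0}
    - {"dx": 0,"dy": 0,"dz": 0,"ax": 0,"ay": 0,"az": 0}

```text
time_s: 21.45
ee_pos: [0.5697, 0.1407, 0.0321]
ee_rot: [0.989, 0.148, 0.001, -0.0]
force: [0.1, 0.2, -1.6]
opening: 0.25
```

>>> move_arm:
  deltas:
    - {"dx": 0,"dy": 0,"dz": 0.002,"ax": 0,"ay": 0,"az": 0}
    - {"dx": 0,"dy": 0,"dz": 0.002,"ax": 0,"ay": 0,"az": 0}
    - {"dx": 0,"dy": 0,"dz": 0,"ax": 0,"ay": 0,"az": 0}

```text
time_s: 21.75
ee_pos: [0.5692, 0.1405, 0.0272]
ee_rot: [0.989, 0.148, -0.0, -0.0]
force: [-0.2, -0.2, -1.5]
opening: 0.249
```

>>> move_arm:
  deltas:
    - {"dx": 0,"dy": 0,"dz": 0.001,"ax": 0,"ay": 0,"az": 0}
    - {"dx": 0,"dy": 0,"dz": 0,"ax": 0,"ay": 0,"az": 0}
    - {"dx": 0,"dy": 0,"dz": 0,"ax": 0,"ay": 0,"az": 0}

```text
time_s: 22.05
ee_pos: [0.5693, 0.1406, 0.0271]
ee_rot: [0.989, 0.148, 0.0, 0.0]
force: [-3.0, -0.8, 5.3]
opening: 0.246
```

Contact with the mat is felt (+5 N). Release, then lift.

>>> move_arm:
  deltas:
    - {"dx": 0,"dy": 0,"dz": -0.0005,"ax": 0,"ay": 0,"az": 0}
    - {"dx": 0,"dy": 0,"dz": 0,"ax": 0,"ay": 0,"az": 0}
    - {"dx": 0,"dy": 0,"dz": 0,"ax": 0,"ay": 0,"az": 0}
    - {"dx": 0,"dy": 0,"dz": 0,"ax": 0,"ay": 0,"az": 0}
  fingers: 0.5

```text
time_s: 22.45
ee_pos: [0.5693, 0.1406, 0.0268]
ee_rot: [0.989, 0.148, 0.0, -0.0]
force: [0.4, 0.6, 0.6]
opening: 0.502
```

>>> move_arm:
  deltas:
    - {"dx": 0,"dy": 0,"dz": -0.02,"ax": 0,"ay": 0,"az": 0}
    - {"dx": 0,"dy": 0,"dz": -0.03,"ax": 0,"ay": 0,"az": 0}
    - {"dx": 0,"dy": 0,"dz": -0.03,"ax": 0,"ay": 0,"az": 0}
    - {"dx": 0,"dy": 0,"dz": -0.04,"ax": 0,"ay": 0,"az": 0}
    - {"dx": 0,"dy": 0,"dz": -0.04,"ax": 0,"ay": 0,"az": 0}

```text
time_s: 22.95
ee_pos: [0.5688, 0.1405, 0.188]
ee_rot: [0.989, 0.148, -0.0, -0.0]
force: [0.6, 0.0, 0.6]
opening: 0.502
```

>>> move_arm:
  deltas:
    - {"dx": 0,"dy": 0.04,"dz": 0,"ax": 0,"ay": 0,"az": 0}
    - {"dx": 0,"dy": 0.04,"dz": 0,"ax": 0,"ay": 0,"az": 0}
    - {"dx": 0,"dy": 0.04,"dz": 0,"ax": 0,"ay": 0,"az": 0}
    - {"dx": 0,"dy": 0,"dz": 0,"ax": 0,"ay": 0,"az": 0}

```text
time_s: 23.35
ee_pos: [0.6056, 0.0173, 0.1863]
ee_rot: [0.99, 0.142, -0.0, 0.002]
force: [0.1, -0.5, -0.1]
opening: 0.501
```

Run:
```python
from h import *
p,d=snap('side','s20'); faces('s20'); cv2.imwrite('pics/s20c.png',cv2.convertScaleAbs(cv2.resize(p[90:330,200:400],None,fx=3,fy=2.5),alpha=1.7))
p,d=snap('top','t20'); cv2.imwrite('pics/t20c.png',cv2.convertScaleAbs(cv2.resize(p[120:270,210:460],None,fx=3,fy=3),alpha=1.7))
C=cloud('top',d)
C0=cloud('top',np.load('pics/top0_d.npy'))
for u,v in [(278,178),(250,136),(333,257),(243,187),(266,145)]: print(C0[v,u].round(4),C[v,u].round(4))
state()
```

```text
fixed outer 246 y@mean 34.28 xr -27.9 25.3 slope deg -0.47
jaw face 60 y@mean -9.44 xr -28.0 24.9 slope deg -0.03
guide 64 y@mean -65.74 xr -19.4 29.8 slope deg -0.37
blade near few 0
[0.5686 0.1382 0.0417] [0.5684 0.1381 0.0424]
[0.6638 0.1984 0.0429] [0.6624 0.1976 0.0481]
[0.3949 0.0238 0.0477] [0.395  0.0238 0.0433]
[0.5504 0.2139 0.0439] [0.5507 0.2142 0.0425]
[0.646  0.1651 0.0294] [0.6457 0.1649 0.0307]
t 23.45 pos [0.6043 0.0243 0.1865] yaw 16.81 tilt 0.02 F [-0.19  1.04  0.9 ] op 0.501
```

View pics/s20c.png

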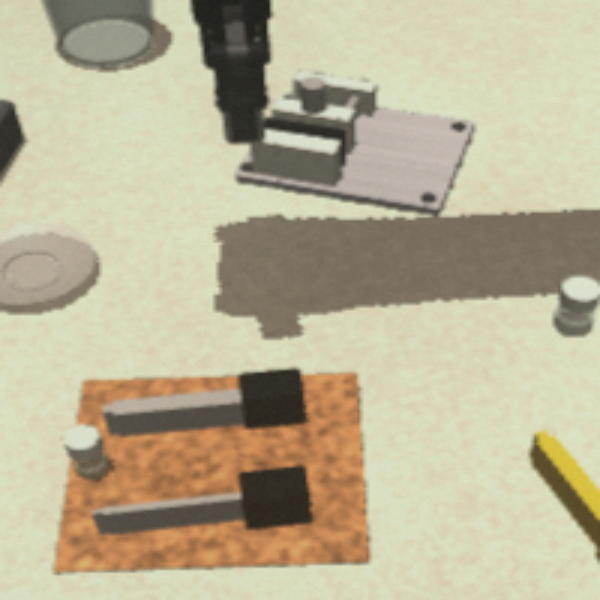

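View pics/t20c.png

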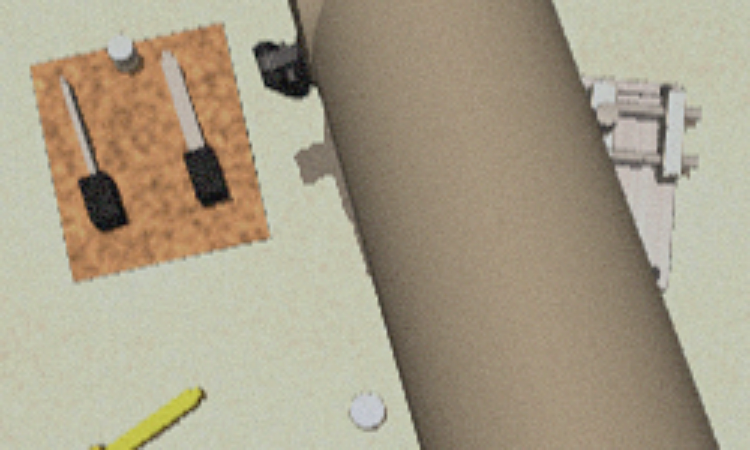

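All is in place: the gauge is upright on the mat, the jaw measures about 9.4 mm, and nothing else has moved. I'll let the arm settle and hand in.

>>> move_arm:
  deltas:
    - {"dx": 0,"dy": 0,"dz": 0,"ax": 0,"ay": 0,"az": 0}
    - {"dx": 0,"dy": 0,"dz": 0,"ax": 0,"ay": 0,"az": 0}
    - {"dx": 0,"dy": 0,"dz": 0,"ax": 0,"ay": 0,"az": 0}

```text
time_s: 23.75
ee_pos: [0.604, 0.0272, 0.187]
ee_rot: [0.989, 0.149, 0.0, -0.0]
force: [-0.3, -0.3, -0.2]
opening: 0.5
```

```bash
python3 -c "
from h import *
print(robot.finish_job())"
```

```text
the job is handed in; nothing more can be done
None
```

I carried out every step and handed the job in at about 24 s of the 67 s allowed. No verdict is reported, so what follows rests on my own checks.

- **Insertion:** I slid the thick gauge's blade into the gap with its tip about 15 mm past the middle of the jaws, set it on the base and let go.
- **Nip:** I pushed the sliding jaw in by its post with closed fingers and backed off. The strip was then pressed in about 2.2–2.8 mm. Side-camera depth gave the lower figure and the push force of about 10.5 N gave the higher. Both are inside the 1.0–4.8 mm window.
- **Drawing out:** I gripped the handle again and drew the blade straight out. The jaw read 9.3–9.7 mm throughout.
- **Return:** I stood the gauge back on the mat within a few mm of where it started.

The last pictures show the gauge upright on the mat with its tip inside the outline. The thinner gauge and both vials are where they stood, and the gripper is clear of everything. The jaw gap measures about 9.4 mm. I did not measure the strip after the draw-out; I take it as sprung back because the blade is out of the gap.

Early ray-cast readings of the blade's sideways position from the side camera disagreed by several mm. I used depth-based fits of the flat faces instead. The top camera was blocked by the arm while I inserted the blade and again when I gripped it in the clamp.

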